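# Home the sample slide on its limit switch and clamp it

## Task

Slide the sample carriage along its rail towards the limit switch until its orange trip dog pushes the roller arm aside and the switch trips, stopping when the orange pointer on the switch stands about the middle of the green part of its arc, never in the red. Hold the carriage there against the arm's spring, press the black knob down and turn it clockwise until the clamp is tight, then let go; the carriage must stay put with the pointer in the green. Do not disturb the things standing round about.

Things in the scene. Friction and masses are not known exactly. Their poses are not given: they have to be found in the camera images.
- slide: Fixed slide base: aluminium foot plate 100 x 420 mm, 12 mm thick, with a steel rail on it between two black end blocks (48 mm high). Origin under its centre on the worktop; its y axis runs along the rail towards the limit switch, x across it to the switch's side, z up.
- carriage (a joint): Position of the carriage along the rail (m, from the slide base's origin along its y, -0.15 to 0.15). Grows towards the switch. The unclamped carriage runs easily (0.8 N friction plus slight damping), so the sprung roller arm pushes it back when it is let go unclamped.
- knob_top (a point): Centre of the top face of the black clamp knob over the carriage's origin: round, upright, knurled, 36 mm diameter, 32 mm tall, top 112 mm above the worktop at rest; the place to hold the carriage by. While up it spins freely either way. A spring holds it up (1.5 N, plus 0.5 N per mm pressed). Site's axes turn with the knob.
- knob_seat (a point): Centre of the fixed collar under the knob (42 mm diameter, 68 mm above the worktop), on the carriage block (76 x 70 mm, 60 mm high; a tray with a closed dish is on the side away from the switch). Pressed 4 mm down, the knob meets the clamp screw's clutch plate, then yields 3 N per mm more; 7 to 8 mm below rest (about 14 to 18 N in all) it turns the screw.
- clamp_screw (a joint): Angle of the clamp screw under the knob (rad), about 0 slack to 1.2 at its stop; grows clockwise seen from above; tight from 0.9. Turned only by the pressed-down knob, which may slip over it near the stop. It takes about 0.1 N m and stays where it is left. The clamp begins to grip the rail at 0.1 and holds well from 0.9; turned to 1.0 or more it holds best.
- dog_face_mid (a point): Middle of the upright striking face of the orange trip dog (plate 30 mm across the rail, 60 mm tall, 112 mm top height) on the carriage. The face looks along the slide base's +y.
- limit_switch: Fixed grey limit switch housing, 36 x 60 x 78 mm, beside the rail, axes parallel to the slide base's. Origin on the worktop in the middle of its face towards the rail. Roller arm pivots on this face, 55 mm above the worktop; the pointer and its coloured arc are on its top, up to 118 mm high.
- roller_centre (a point): Centre of the white roller (16 mm diameter, 8 mm wide) at the end of the 45 mm steel arm, which stands upright at rest and leans along the slide base's +y when the dog pushes it. Dog face meets it 8 mm before the centre.
- roller_arm (a joint): Lean of the roller arm (rad), 0 upright at rest, grows as the dog pushes it along the rail; spring return (0.8 N at the roller at rest, 1.8 N at 0.3 rad). First comes free travel of unknown length, different each time (0.02 to 0.32 rad, 1 to 14 mm of carriage travel); then the arm meets the switch's inner plunger: resistance jumps by about 3 N and the pointer starts to rise.
- pointer (a joint): Angle of the orange pointer (28 mm long) on the switch's top (rad): 0 lying flat along the rail until the inner plunger is met, then rising about 0.16 per mm of carriage travel, falling back as the arm goes back. Green arc, tripped: 0.5 to 1.25. Red arc, overrun: above 1.25. When the clamped carriage is let go it settles back, the pointer by 0.05 (clamp at 1.1) to 0.25 (clamp at 0.9).
- jar_a: Sample jar with red lid, 56 mm diameter, 60 mm tall, bystander; origin under its centre.
- jar_b: A second such jar, bystander.
- small_bottle: White bottle with blue cap, 42 mm diameter, 80 mm tall, bystander; origin under its centre.
- bench_timer: White bench timer, 34 x 62 x 40 mm, bystander; origin under its centre.
- carton: White filter-paper carton, 66 x 85 x 116 mm, bystander; origin under its centre.
- pen_red: White marker pen with red cap, 16 x 128 x 18 mm, lying flat, bystander; origin under its centre.
Mind the look-alikes: they are no part of the job. What is shaped like the limit_switch but purple is not meant.

How it is judged:
By the outcome, as a careful person would: the job done as asked, in the order asked, and still so for the second after the job is handed in, with the robot touching nothing.
It also fails if it takes over 64 s, if anything falls off the work surface, if the arm or the gripper's body presses on something with over 40 N, if the wrist force passes 120 N, or if a joint passes its speed limit or range.

## Robot

A 7-joint arm with a two-finger parallel gripper is mounted at the origin on a cart in front of the work surface, level with it; the furniture and walls round the work are solid. World frame = base frame: x ahead of the robot, y to its left, z up, the work surface at z = 0. Lengths are in m, angles in rad, forces in N, time in s.
With the tool pointing down it reaches from about 0.425 to 0.875 m from the base axis. Payload 4.7 kg.
Tool frame: the origin (TCP) lies at the very end of the fingers, on their centre line; the grasp point (between the pads) lies 19 mm behind it; z points along the fingers, y is the direction in which the jaws open and shut (so a half turn about z gives the same grasp; the last joint's range is limited). The gripper opens to 87 mm and grips with 3 to 60 N. Pads are 19 mm wide; open, the fingers measure 117 mm over their backs; the gripper's body (75 mm by 190 mm) begins 51 mm behind the grasp point.
Start: joints at [-1.173, 0.321, -0.07, 1.45, 0.023, 1.371, -0.057], TCP at [0.243, 0.603, 0.223] pointing down, gripper open.
Joint ranges: [-2.86, 2.86], [-0.3, 2.09], [-1.38, 1.24], [0.06, 2.45], [-1.56, 4.7], [0.09, 2.05], [-2.69, 2.69]. Speed limits (rad/s): [2.57, 2.57, 3.14, 3.14, 3.14, 3.14, 3.14].

## Interface

Orientations are given as a rotation vector (axis times angle).
In Python, from bench import ctrl, get_image, camera_info gives the robot as it stands.
- The arm moves only by the tool carry_out, never from a script. Its argument "commands" is a list of rows, each an object of numbers: "tx", "ty", "tz": the shift along the tool's x, y, z in m; "rx", "ry", "rz": the turn, a rotation vector about the tool's x, y, z in rad; "jaw": the opening, from 0 (shut) to 1 (fully open). In form: [{"tx": .., "ty": .., "tz": .., "rx": .., "ry": .., "rz": .., "jaw": ..}, ...]. A call has 1 to 12 rows; each row is the pose to reach, as a shift and turn from the pose commanded when the call began, along the tool's axes at that moment; what a row does not reach only later rows make up. A row lasts 1/8 s, in which the tool goes at most 62.5 mm and 10.7 degrees, less where a joint would pass 70% of its speed; a pose out of reach is approached as far as the arm can. A call with a gripper value outside its range is refused whole. The fingers move at their own pace and stop on an object; "grip_force" is the grip in N (left out, the last holds). Time passes only in rows, so rows that repeat a pose let the fingers close. It gives the time, the measured TCP pose, the force and the opening at its end, in the units of the state.
- ctrl.get_state(): the state, without advancing time (a new reading comes with each control period).
- get_image(name): name is "scene" or "top" or "wrist"; returns the picture (420x560x3 uint8, red, green, blue); there is no depth.
- camera_info(name): a dict with "intrinsics" (3x3 intrinsics, pixels), "R" (3x3) and "t" (3): a world point X has camera coordinates R X + t. Camera axes: x right, y down, z forward; pixel columns grow to the right and rows downward; lengths in m; the calibration is good to about 2 mm. A picture is of the moment at which its call begins: read the wrist's pose just before it. camera_info takes no time and is no camera call; for the wrist camera it gives the pose at the moment of the call.
- ctrl.close_job(): hands the job in, once; it reports no verdict.
The state is a dict: "time": time; "joint_positions": joint angles; "qd": joint speeds; "joint_torque": joint torques, N m; "position": TCP position; "tool_rot": TCP orientation; "ft_force": force on the tool from outside, world axes, zero at the start; "torque": the same for the moment, N m; "grip_width": opening from 0.0 (shut) to 1.0 (fully open).
Only numpy, scipy, OpenCV 4.12 (cv2) and the standard library are available. Lean on these libraries where they do the work, as an engineer would, in place of code of your own. Each camera call takes 0.05 s, during which the arm holds its last target.

## Working session

There is one attempt and no reset: what is moved stays moved. The work goes in short steps, Python scripts to look and compute and a tool call to move; the robot and the scene stay as the last step left them, time stands still between calls to the robot, and variables do not carry over. Pictures are saved under pics/ and viewed, and the job is handed in when it is done.

Besides the shell and the picture viewer there is one more tool, called after ">>>" by a JSON object that holds its "method" and its "body", one argument or row to a line. carry_out: Moves the arm, as the interface text tells. Its arguments: {"type":"object","properties":{"commands":{"type":"array"},"grip_force":{"type":"number"}},"required":["commands"]}

```bash
ls; mkdir -p pics
python3 - <<'E'
from bench import ctrl,get_image,camera_info
import cv2
s=ctrl.get_state()
for k,v in s.items(): print(k,v)
for n in("scene","top","wrist"):
    c=camera_info(n);print(n,c)
    cv2.imwrite(f"pics/{n}0.png",get_image(n)[...,::-1])
E
```

```text
pics
time 0.0
joint_positions [-1.17291307  0.32185063 -0.07007146  1.4516737   0.02259186  1.37083603
 -0.0568912 ]
qd [-8.30258037e-05 -2.94370865e-04 -5.06578389e-04  1.32342638e-04
  7.79402485e-04  8.17042542e-04  5.62220168e-04]
joint_torque [-9.12728847e-04 -4.91280699e+01 -4.04431326e-01 -3.12529743e+01
 -6.41001854e-02  4.35573875e-02  1.97236700e-04]
position [0.24321928 0.60216654 0.22144415]
tool_rot [-5.99059503e-01 -3.08365805e+00  3.07958399e-03]
ft_force [-0.07108682  0.65178161  0.44108028]
torque [ 0.01255491 -0.00129307 -0.04010171]
grip_width 1.0006117704483144
scene {'intrinsics': array([[466.19785444,   0.        , 287.83680024],
       [  0.        , 466.19785444, 209.14136151],
       [  0.        ,   0.        ,   1.        ]]), 'R': array([[ 0.88133784, -0.47247851,  0.00276827],
       [-0.33600867, -0.63087137, -0.69935648],
       [ 0.33217733,  0.61543917, -0.71476769]]), 't': array([-0.43856301,  0.29062202,  1.35871671])}
top {'intrinsics': array([[472.44655457,   0.        , 281.90536642],
       [  0.        , 472.44655457, 210.97427132],
       [  0.        ,   0.        ,   1.        ]]), 'R': array([[-0.02836443, -0.99955383, -0.00935918],
       [-0.9948202 ,  0.02914194, -0.09738338],
       [ 0.09761268,  0.00654848, -0.99520294]]), 't': array([0.10961424, 0.56192626, 1.49054406])}
wrist {'intrinsics': array([[361.40140324,   0.        , 278.23826572],
       [  0.        , 361.40140324, 203.43717894],
       [  0.        ,   0.        ,   1.        ]]), 'R': array([[ 0.37499962,  0.92702319, -0.00181318],
       [ 0.8955404 , -0.36175739,  0.25911192],
       [ 0.23954683, -0.09879065, -0.9658456 ]]), 't': array([-0.64992945, -0.03113152,  0.38872088])}
```

View pics/scene0.png

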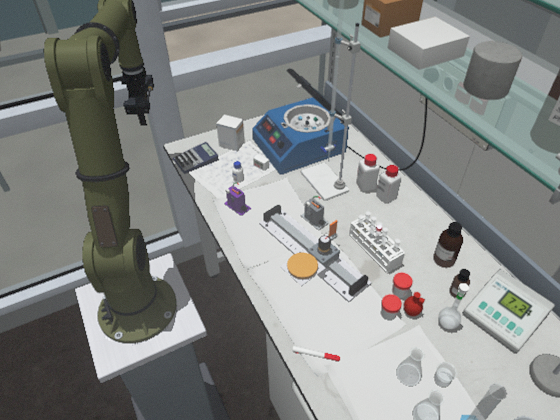

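View pics/top0.png

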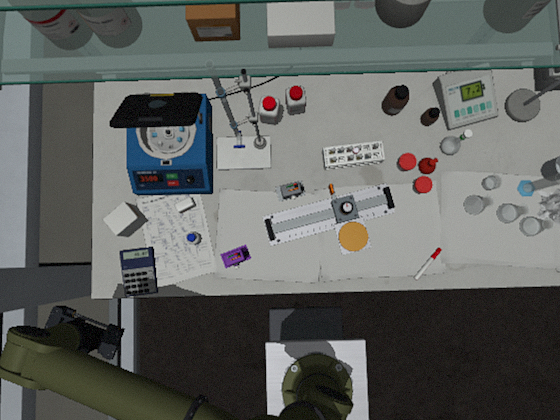

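View pics/wrist0.png

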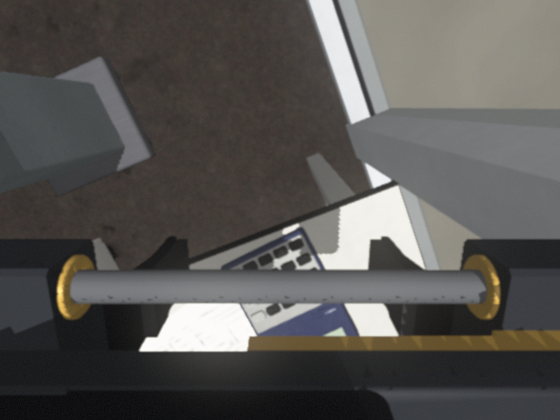

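The slide is in the top view with end blocks near (268,230) and (388,197) px. The knob is at (346,208), the grey switch at (291,188), and the purple decoy at (235,256). I'll zoom in next.

Run:
```python
import cv2
a=cv2.imread("pics/top0.png")[165:265,220:420]
cv2.imwrite("pics/topz.png",cv2.resize(a,None,fx=4,fy=4,interpolation=cv2.INTER_CUBIC))
a=cv2.imread("pics/scene0.png")[170:310,220:400]
cv2.imwrite("pics/scz.png",cv2.resize(a,None,fx=4,fy=4,interpolation=cv2.INTER_CUBIC))
```

```text
(no output)
```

View pics/topz.png

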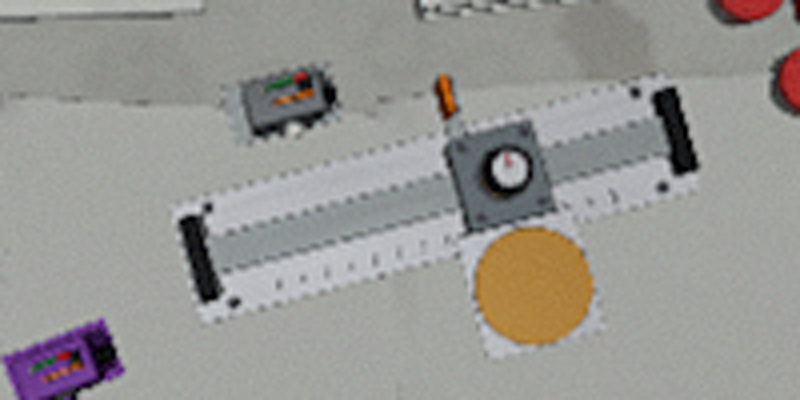

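View pics/scz.png

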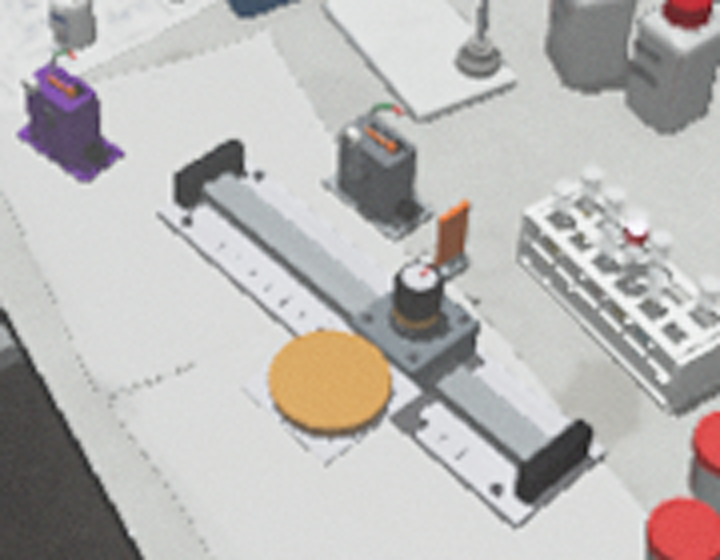

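```bash
cat > h.py <<'E'
import numpy as np,cv2
from bench import ctrl,get_image,camera_info
def ray(n,uv,z,c=None):
    c=c or camera_info(n);K=c["intrinsics"];R=c["R"];t=c["t"]
    d=R.T@np.linalg.inv(K)@np.array([uv[0],uv[1],1.]);o=-R.T@t
    return o+d*(z-o[2])/d[2]
def proj(n,X,c=None):
    c=c or camera_info(n);p=c["intrinsics"]@(c["R"]@np.array(X)+c["t"]);return p[:2]/p[2]
def save(n,name,box=None,f=1):
    im=get_image(n)[...,::-1]
    if box: im=im[box[1]:box[3],box[0]:box[2]]
    cv2.imwrite(f"pics/{name}.png",cv2.resize(im,None,fx=f,fy=f,interpolation=cv2.INTER_CUBIC))
E
python3 - <<'E'
from h import *
z=lambda p:(220+p[0]/4-.375,165+p[1]/4-.375)
P=[ray("top",z(p),.012)[:2] for p in [(172,208),(208,320),(698,185),(662,75)]]
P=np.array(P);print(P)
c=P.mean(0);y=(P[0]+P[1]-P[2]-P[3]);print("len",np.linalg.norm(y)/2,"wid",np.linalg.norm(P[0]-P[1]),np.linalg.norm(P[2]-P[3]))
y/=np.linalg.norm(y);x=np.array([y[1],-y[0]]);print("c",c,"y",y,"x",x,np.arctan2(-y[0],y[1]))
def S(p):return np.round([x@(p[:2]-c),y@(p[:2]-c)],4)
k=ray("top",z((509,168)),.112);print("knob",k,S(k))
s=lambda p:(220+p[0]/4-.375,170+p[1]/4-.375)
k=ray("scene",s((421,277)),.112);print("knob scene",k,S(k))
for n,p in dict(tl=(243,85),tr=(318,70),br=(335,110),bl=(253,133)).items():
    q=ray("top",z(p),.078);print(n,q,S(q))
q=ray("top",z((446,80)),.112);print("dog",q,S(q))
q=ray("top",z((293,128)),.1);print("roller",q,S(q))
E
```

```text
[[ 0.54982872  0.15654947]
 [ 0.45834936  0.12972517]
 [ 0.55608929 -0.2700754 ]
 [ 0.64692753 -0.24544609]]
len 0.4125648953246918 wid 0.09533107870501391 0.09411795245020467
c [ 0.55279872 -0.05731171] y [-0.23613102  0.97172123] x [0.97172123 0.23613102] 0.23838233630622854
knob [ 0.56408896 -0.10460626  0.112     ] [-0.0002 -0.0486]
knob scene [ 0.56632213 -0.10676385  0.112     ] [ 0.0015 -0.0512]
tl [0.63883403 0.0955875  0.078     ] [0.1197 0.1283]
tr [0.64892097 0.0366791  0.078     ] [0.1156 0.0686]
br [0.61701942 0.02444146 0.078     ] [0.0817 0.0643]
bl [0.60084971 0.08885971 0.078     ] [0.0812 0.1307]
dog [ 0.63290213 -0.05948118  0.112     ] [ 0.0773 -0.021 ]
roller [0.60103298 0.05798733 0.1       ] [0.0741 0.1006]
```

```bash
cat >> h.py <<'E'
from scipy.spatial.transform import Rotation as Ro
YD=np.array([-0.23613,0.97172,0]);XD=np.array([0.97172,0.23613,0]);C=np.array([0.5528,-0.0573,0])
def rel(pos,ydir=YD):
    """shift/turn from present pose to TCP pos, tool down with tool y along ydir"""
    s=ctrl.get_state();R0=Ro.from_rotvec(s["tool_rot"]).as_matrix()
    y=np.array(ydir)/np.linalg.norm(ydir);z=np.array([0,0,-1.]);x=np.cross(y,z)
    R1=np.c_[x,y,z]
    d=R0.T@(np.array(pos)-s["position"]);r=Ro.from_matrix(R0.T@R1).as_rotvec()
    print("shift",d.round(4),"turn",r.round(4),"j7",s["joint_positions"][6].round(3))
def slide(p): p=np.array(p)-C; return np.array([p@XD,p@YD])
def st():
    s=ctrl.get_state();print("t",round(s["time"],2),"pos",s["position"].round(4),"slide",slide(s["position"]).round(4),"F",s["ft_force"].round(2),"T",s["torque"].round(3),"g",round(s["grip_width"],3),"j",s["joint_positions"].round(2),"rot",s["tool_rot"].round(3));F=s["ft_force"];print("F along rail",round(F@YD,2),"across",round(F@XD,2))
E
python3 - <<'E'
from h import *
rel([0.565,-0.1055,0.21])
E
```

```text
shift [-0.5634 -0.5358  0.0125] turn [-1.400e-03 -4.000e-04 -6.222e-01] j7 -0.057
```

>>> {"method": "carry_out", "body": {
  "commands": [
    {"tx": -0.02, "ty": -0.019, "rz": -0.03},
    {"tx": -0.06, "ty": -0.057, "rz": -0.08},
    {"tx": -0.1, "ty": -0.095, "rz": -0.13},
    {"tx": -0.14, "ty": -0.133, "rz": -0.18},
    {"tx": -0.18, "ty": -0.171, "rz": -0.23},
    {"tx": -0.22, "ty": -0.209, "rz": -0.28},
    {"tx": -0.26, "ty": -0.247, "rz": -0.33},
    {"tx": -0.3, "ty": -0.285, "rz": -0.38},
    {"tx": -0.34, "ty": -0.323, "rz": -0.43},
    {"tx": -0.38, "ty": -0.361, "rz": -0.48},
    {"tx": -0.41, "ty": -0.39, "rz": -0.53},
    {"tx": -0.42, "ty": -0.4, "rz": -0.56}
  ]
}}

```text
invalid input
```

Run:
```python
from h import *
st();rel([0.565,-0.1055,0.19])
```

```text
t 0.15 pos [0.2433 0.6023 0.2217] slide [-0.145  0.714] F [-0.16  0.01  0.62] T [-0.011  0.019  0.062] g 0.998 j [-1.17  0.32 -0.07  1.45  0.02  1.37 -0.06] rot [-5.990e-01 -3.084e+00  2.000e-03]
F along rail 0.04 across -0.15
shift [-0.5634 -0.5358  0.0325] turn [-1.400e-03 -4.000e-04 -6.222e-01] j7 -0.057
```

>>> {"method": "carry_out", "body": {
  "commands": [
    {"tx": -0.02, "ty": -0.019, "tz": 0, "rx": 0, "ry": 0, "rz": -0.03, "jaw": 1},
    {"tx": -0.06, "ty": -0.057, "tz": 0, "rx": 0, "ry": 0, "rz": -0.08, "jaw": 1},
    {"tx": -0.1, "ty": -0.095, "tz": 0, "rx": 0, "ry": 0, "rz": -0.13, "jaw": 1},
    {"tx": -0.14, "ty": -0.133, "tz": 0, "rx": 0, "ry": 0, "rz": -0.18, "jaw": 1},
    {"tx": -0.18, "ty": -0.171, "tz": 0, "rx": 0, "ry": 0, "rz": -0.23, "jaw": 1},
    {"tx": -0.22, "ty": -0.209, "tz": 0, "rx": 0, "ry": 0, "rz": -0.28, "jaw": 1},
    {"tx": -0.26, "ty": -0.247, "tz": 0, "rx": 0, "ry": 0, "rz": -0.33, "jaw": 1},
    {"tx": -0.3, "ty": -0.285, "tz": 0, "rx": 0, "ry": 0, "rz": -0.38, "jaw": 1},
    {"tx": -0.34, "ty": -0.323, "tz": 0, "rx": 0, "ry": 0, "rz": -0.43, "jaw": 1},
    {"tx": -0.38, "ty": -0.361, "tz": 0, "rx": 0, "ry": 0, "rz": -0.48, "jaw": 1},
    {"tx": -0.41, "ty": -0.39, "tz": 0, "rx": 0, "ry": 0, "rz": -0.53, "jaw": 1},
    {"tx": -0.42, "ty": -0.4, "tz": 0, "rx": 0, "ry": 0, "rz": -0.56, "jaw": 1}
  ]
}}

```text
time: 1.65
position: [0.4838, 0.0712, 0.2225]
tool_rot: [-0.271, 3.13, -0.001]
ft_force: [0.1, 0.3, 0.8]
grip_width: 0.999
```

Run:
```python
from h import *
st();rel([0.565,-0.1055,0.18])
```

```text
t 1.65 pos [0.4838 0.0712 0.2225] slide [-0.0367  0.1412] F [0.09 0.33 0.83] T [ 0.113  0.017 -0.018] g 0.999 j [-0.6  -0.04  0.4   1.85  0.01  1.32  1.53] rot [-2.71e-01  3.13e+00 -1.00e-03]
F along rail 0.3 across 0.17
shift [-0.0497 -0.188   0.0426] turn [-0.0006  0.0001 -0.0659] j7 1.532
```

>>> {"method": "carry_out", "body": {
  "commands": [
    {"tx": -0.01, "ty": -0.038, "tz": 0.005, "rx": 0, "ry": 0, "rz": -0.015, "jaw": 1},
    {"tx": -0.022, "ty": -0.085, "tz": 0.015, "rx": 0, "ry": 0, "rz": -0.03, "jaw": 1},
    {"tx": -0.035, "ty": -0.132, "tz": 0.025, "rx": 0, "ry": 0, "rz": -0.05, "jaw": 1},
    {"tx": -0.045, "ty": -0.17, "tz": 0.035, "rx": 0, "ry": 0, "rz": -0.066, "jaw": 1},
    {"tx": -0.0497, "ty": -0.188, "tz": 0.0426, "rx": 0, "ry": 0, "rz": -0.066, "jaw": 1},
    {"tx": -0.0497, "ty": -0.188, "tz": 0.0426, "rx": 0, "ry": 0, "rz": -0.066, "jaw": 1},
    {"tx": -0.0497, "ty": -0.188, "tz": 0.0426, "rx": 0, "ry": 0, "rz": -0.066, "jaw": 1}
  ]
}}

```text
time: 2.52
position: [0.5648, -0.1005, 0.18]
tool_rot: [0.381, -3.118, -0.001]
ft_force: [0.5, 0.8, 0.3]
grip_width: 1.002
```

Run:
```python
from h import *
st();save("wrist","w1");save("scene","s1",(220,130,400,290),4);save("top","t1",(220,140,420,280),4)
```

```text
t 2.52 pos [ 0.5648 -0.1005  0.18  ] slide [ 0.0015 -0.0449] F [0.51 0.8  0.27] T [0.061 0.01  0.006] g 1.002 j [-0.38  0.2   0.58  1.72 -0.12  1.25  2.04] rot [ 3.810e-01 -3.118e+00 -1.000e-03]
F along rail 0.65 across 0.69
```

View pics/w1.png

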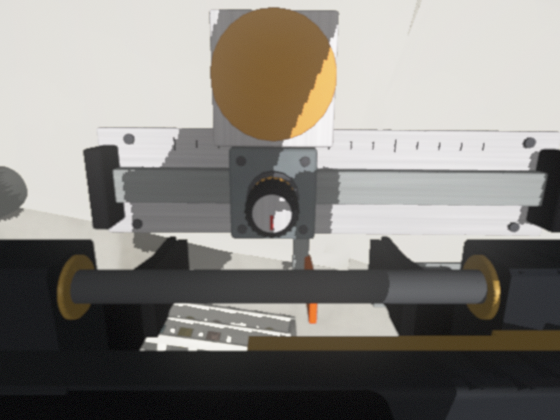

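View pics/s1.png

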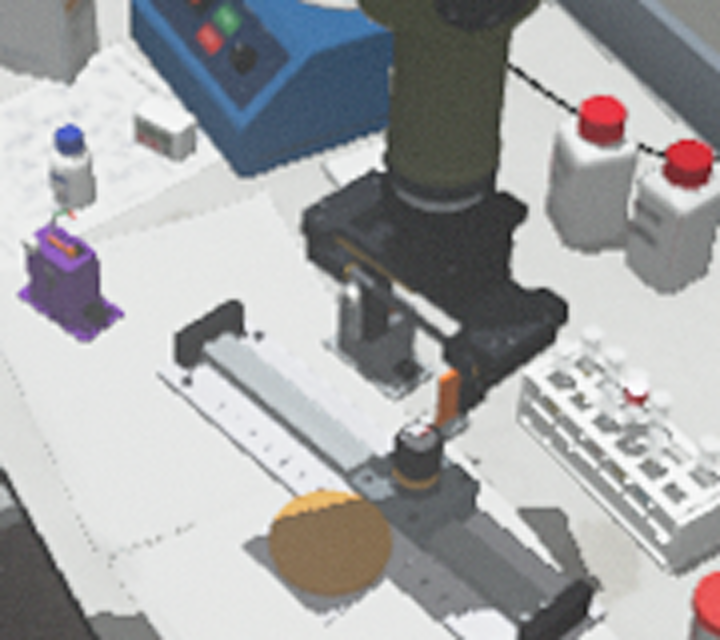

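View pics/t1.png

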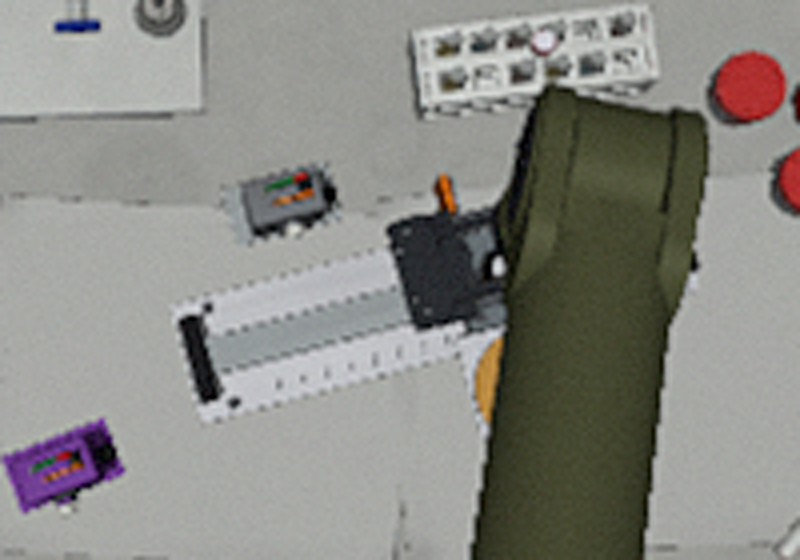

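Run:
```python
from h import *
st()
k=ray("wrist",(272,212.5),.112);print("knob",k,slide(k))
a=cv2.imread("pics/w1.png")[130:250,220:340]
cv2.imwrite("pics/w1z.png",cv2.resize(a,None,fx=5,fy=5,interpolation=cv2.INTER_CUBIC))
```

```text
t 2.67 pos [ 0.5651 -0.1004  0.1804] slide [ 0.0018 -0.0448] F [-0.26 -0.38  0.34] T [0.084 0.034 0.029] g 0.997 j [-0.38  0.2   0.58  1.72 -0.12  1.25  2.04] rot [-3.830e-01  3.117e+00  1.000e-03]
F along rail -0.31 across -0.34
knob [ 0.56386952 -0.10439569  0.112     ] [-0.00036423 -0.04837767]
```

View pics/w1z.png

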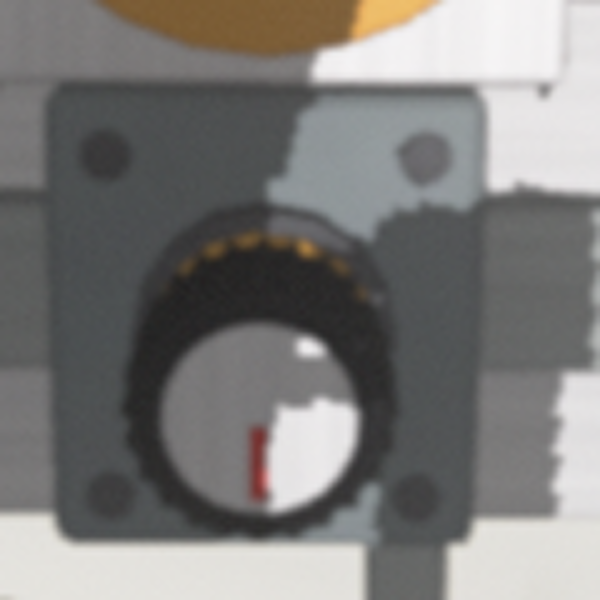

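Run:
```python
from h import *
rel([0.5643,-0.1045,0.083])
```

```text
shift [ 0.0018 -0.0039  0.0974] turn [0.0007 0.0009 0.0058] j7 2.043
```

>>> {"method": "carry_out", "body": {
  "commands": [
    {"tx": 0.0018, "ty": -0.004, "tz": 0.015, "rx": 0, "ry": 0, "rz": 0.006, "jaw": 1},
    {"tx": 0.0018, "ty": -0.004, "tz": 0.04, "rx": 0, "ry": 0, "rz": 0.006, "jaw": 1},
    {"tx": 0.0018, "ty": -0.004, "tz": 0.065, "rx": 0, "ry": 0, "rz": 0.006, "jaw": 1},
    {"tx": 0.0018, "ty": -0.004, "tz": 0.085, "rx": 0, "ry": 0, "rz": 0.006, "jaw": 1},
    {"tx": 0.0018, "ty": -0.004, "tz": 0.095, "rx": 0, "ry": 0, "rz": 0.006, "jaw": 1},
    {"tx": 0.0018, "ty": -0.004, "tz": 0.0975, "rx": 0, "ry": 0, "rz": 0.006, "jaw": 1},
    {"tx": 0.0018, "ty": -0.004, "tz": 0.0975, "rx": 0, "ry": 0, "rz": 0.006, "jaw": 1},
    {"tx": 0.0018, "ty": -0.004, "tz": 0.0975, "rx": 0, "ry": 0, "rz": 0.006, "jaw": 1}
  ]
}}

```text
time: 3.68
position: [0.5648, -0.1062, 0.0833]
tool_rot: [-0.37, 3.118, -0.0]
ft_force: [0.1, 0.3, 0.0]
grip_width: 1.0
```

Run:
```python
from h import *
st();save("wrist","w2");st()
```

```text
t 3.67 pos [ 0.5648 -0.1062  0.0833] slide [ 0.0001 -0.0504] F [0.09 0.35 0.03] T [ 0.074 -0.004 -0.033] g 1.0 j [-0.35  0.3   0.57  1.82 -0.18  1.07  2.1 ] rot [-0.37   3.118 -0.   ]
F along rail 0.32 across 0.17
t 3.73 pos [ 0.5647 -0.1062  0.0832] slide [ 0.0001 -0.0503] F [ 0.13 -0.35  0.88] T [0.022 0.005 0.016] g 0.996 j [-0.35  0.3   0.57  1.82 -0.18  1.07  2.1 ] rot [-0.37   3.118 -0.   ]
F along rail -0.37 across 0.05
```

View pics/w2.png

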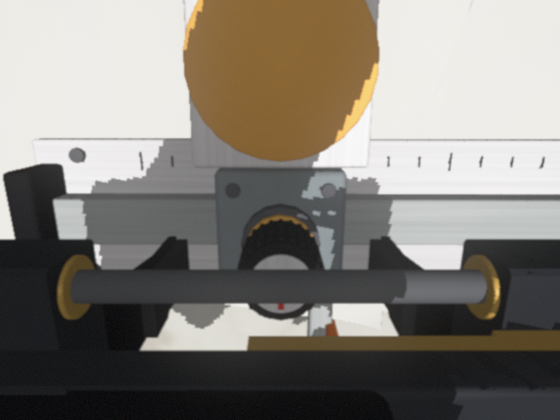

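The knob sits between the open fingers, near (281,280). Now I'll grip it.

>>> {"method": "carry_out", "body": {
  "commands": [
    {"tx": 0, "ty": 0, "tz": 0, "rx": 0, "ry": 0, "rz": 0, "jaw": 0.5},
    {"tx": 0, "ty": 0, "tz": 0, "rx": 0, "ry": 0, "rz": 0, "jaw": 0.3},
    {"tx": 0, "ty": 0, "tz": 0, "rx": 0, "ry": 0, "rz": 0, "jaw": 0.2},
    {"tx": 0, "ty": 0, "tz": 0, "rx": 0, "ry": 0, "rz": 0, "jaw": 0.2},
    {"tx": 0, "ty": 0, "tz": 0, "rx": 0, "ry": 0, "rz": 0, "jaw": 0.2},
    {"tx": 0, "ty": 0, "tz": 0, "rx": 0, "ry": 0, "rz": 0, "jaw": 0.2},
    {"tx": 0, "ty": 0, "tz": 0, "rx": 0, "ry": 0, "rz": 0, "jaw": 0.2},
    {"tx": 0, "ty": 0, "tz": 0, "rx": 0, "ry": 0, "rz": 0, "jaw": 0.2}
  ],
  "grip_force": 30
}}

```text
time: 4.72
position: [0.5641, -0.106, 0.0824]
tool_rot: [0.37, -3.12, -0.0]
ft_force: [0.6, 0.7, 0.4]
grip_width: 0.405
```

Run:
```python
from h import *
st();save("wrist","w3")
```

```text
t 4.72 pos [ 0.5641 -0.106   0.0824] slide [-0.0005 -0.05  ] F [0.59 0.69 0.38] T [ 0.148 -0.014 -0.044] g 0.405 j [-0.35  0.3   0.57  1.83 -0.18  1.07  2.1 ] rot [ 0.37 -3.12 -0.  ]
F along rail 0.53 across 0.73
```

View pics/w3.png

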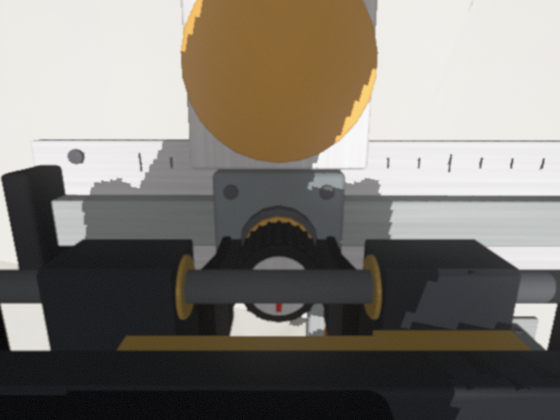

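>>> {"method": "carry_out", "body": {
  "commands": [
    {"tx": 0, "ty": 0.004, "tz": 0, "rx": 0, "ry": 0, "rz": 0, "jaw": 0.2},
    {"tx": 0, "ty": 0.014, "tz": 0, "rx": 0, "ry": 0, "rz": 0, "jaw": 0.2},
    {"tx": 0, "ty": 0.026, "tz": 0, "rx": 0, "ry": 0, "rz": 0, "jaw": 0.2},
    {"tx": 0, "ty": 0.038, "tz": 0, "rx": 0, "ry": 0, "rz": 0, "jaw": 0.2},
    {"tx": 0, "ty": 0.05, "tz": 0, "rx": 0, "ry": 0, "rz": 0, "jaw": 0.2},
    {"tx": 0, "ty": 0.062, "tz": 0, "rx": 0, "ry": 0, "rz": 0, "jaw": 0.2},
    {"tx": 0, "ty": 0.074, "tz": 0, "rx": 0, "ry": 0, "rz": 0, "jaw": 0.2},
    {"tx": 0, "ty": 0.084, "tz": 0, "rx": 0, "ry": 0, "rz": 0, "jaw": 0.2},
    {"tx": 0, "ty": 0.09, "tz": 0, "rx": 0, "ry": 0, "rz": 0, "jaw": 0.2},
    {"tx": 0, "ty": 0.09, "tz": 0, "rx": 0, "ry": 0, "rz": 0, "jaw": 0.2},
    {"tx": 0, "ty": 0.09, "tz": 0, "rx": 0, "ry": 0, "rz": 0, "jaw": 0.2}
  ]
}}

```text
time: 6.15
position: [0.5431, -0.018, 0.0825]
tool_rot: [-0.37, 3.12, 0.002]
ft_force: [0.9, 1.4, 0.5]
grip_width: 0.404
```

Run:
```python
from h import *
st();save("wrist","w4");save("scene","s4",(220,110,400,270),4);save("top","t4",(220,140,420,280),4);st()
```

```text
t 6.15 pos [ 0.5431 -0.018   0.0825] slide [-0.0001  0.0405] F [0.9  1.44 0.46] T [ 0.32  -0.132 -0.035] g 0.404 j [-0.48  0.23  0.53  1.9  -0.13  1.05  1.9 ] rot [-3.70e-01  3.12e+00  2.00e-03]
F along rail 1.19 across 1.22
t 6.3 pos [ 0.5433 -0.0186  0.0825] slide [-0.0001  0.0399] F [ 1.51  1.08 -0.92] T [ 0.404 -0.219  0.06 ] g 0.405 j [-0.48  0.23  0.53  1.9  -0.13  1.05  1.9 ] rot [-0.37  3.12  0.  ]
F along rail 0.69 across 1.72
```

View pics/w4.png

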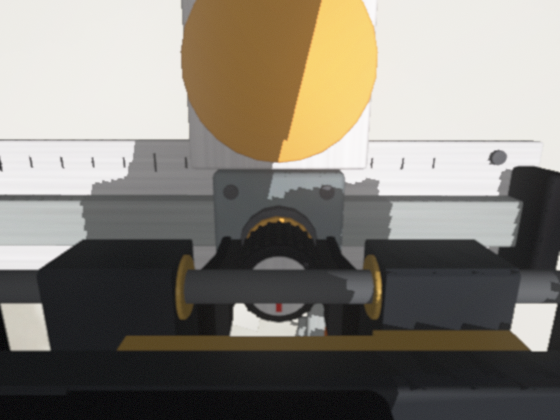

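View pics/s4.png

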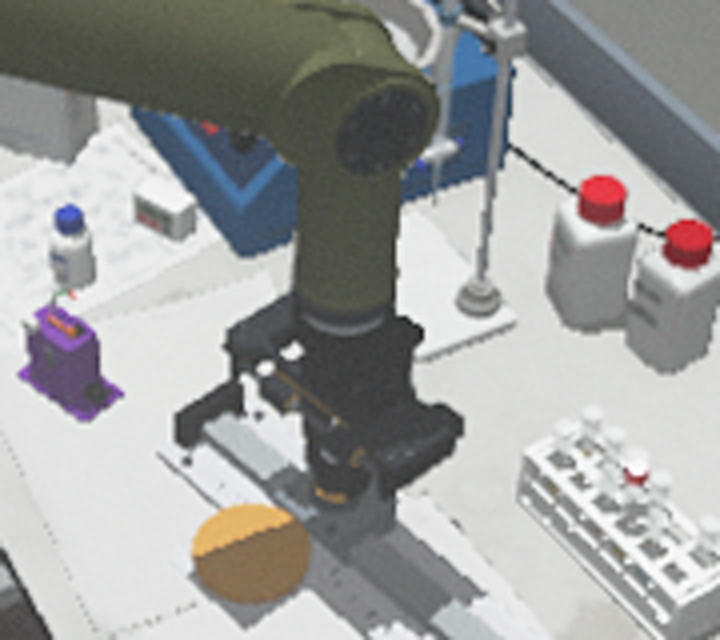

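View pics/t4.png

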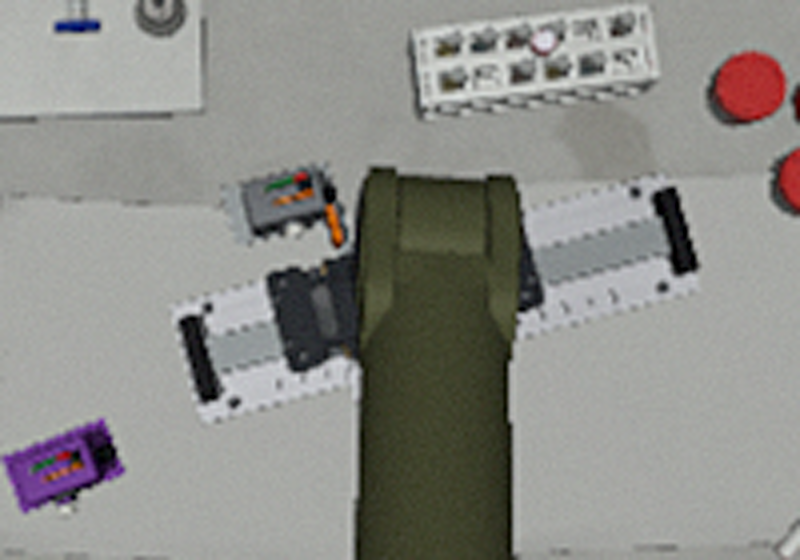

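>>> {"method": "carry_out", "body": {
  "commands": [
    {"tx": 0, "ty": 0.004, "tz": 0, "rx": 0, "ry": 0, "rz": 0, "jaw": 0.2},
    {"tx": 0, "ty": 0.01, "tz": 0, "rx": 0, "ry": 0, "rz": 0, "jaw": 0.2},
    {"tx": 0, "ty": 0.015, "tz": 0, "rx": 0, "ry": 0, "rz": 0, "jaw": 0.2},
    {"tx": 0, "ty": 0.018, "tz": 0, "rx": 0, "ry": 0, "rz": 0, "jaw": 0.2},
    {"tx": 0, "ty": 0.018, "tz": 0, "rx": 0, "ry": 0, "rz": 0, "jaw": 0.2},
    {"tx": 0, "ty": 0.018, "tz": 0, "rx": 0, "ry": 0, "rz": 0, "jaw": 0.2}
  ]
}}

```text
time: 7.05
position: [0.5389, -0.0002, 0.0825]
tool_rot: [-0.371, 3.12, 0.002]
ft_force: [1.9, 2.1, -0.3]
grip_width: 0.406
```

```bash
cat >> h.py <<'E'
def avg(n=6,name=None):
    F=[];P=[];T=[]
    for i in range(n):
        im=get_image("top");s=ctrl.get_state();F.append(s["ft_force"]);T.append(s["torque"]);P.append(s["position"])
    F=np.array(F);T=np.mean(T,0);f=F@YD
    print("t",round(s["time"],2),"slide y mm",(1e3*slide(np.mean(P,0))).round(2),"z",round(np.mean(P,0)[2]*1e3,2),"Frail %.2f +- %.2f"%(f.mean(),f.std()/n**.5),"across %.2f z %.2f"%((F@XD).mean(),F[:,2].mean()),"T",T.round(3),"j7",s["joint_positions"][6].round(2))
    if name: cv2.imwrite(f"pics/{name}.png",cv2.resize(im[170:220,265:345,::-1],None,fx=8,fy=8,interpolation=cv2.INTER_CUBIC))
E
python3 - <<'E'
from h import *
avg(6,"t5")
E
```

```text
t 7.35 slide y mm [-0.06 58.28] z 82.49 Frail 1.57 +- 0.12 across 2.43 z -0.23 T [ 0.441 -0.4    0.005] j7 1.86
```

View pics/t5.png

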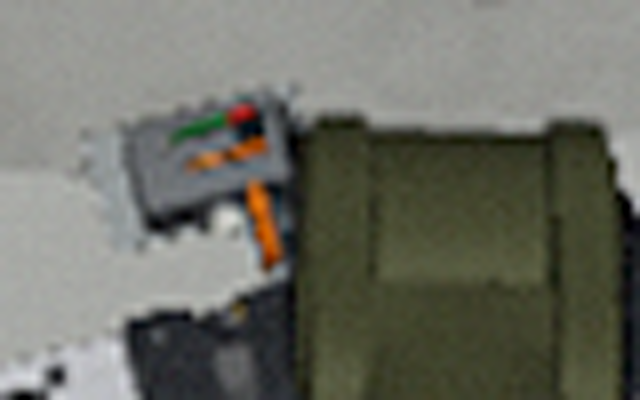

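>>> {"method": "carry_out", "body": {
  "commands": [
    {"tx": -0.0007, "ty": 0.001, "tz": 0, "rx": 0, "ry": 0, "rz": 0, "jaw": 0.2},
    {"tx": -0.0007, "ty": 0.002, "tz": 0, "rx": 0, "ry": 0, "rz": 0, "jaw": 0.2},
    {"tx": -0.0007, "ty": 0.002, "tz": 0, "rx": 0, "ry": 0, "rz": 0, "jaw": 0.2}
  ]
}}

```text
time: 7.72
position: [0.5388, 0.0004, 0.0823]
tool_rot: [0.37, -3.119, 0.001]
ft_force: [-0.6, -1.4, 1.2]
grip_width: 0.401
```

Run:
```python
from h import *
avg(4,"t6")
```

```text
t 7.92 slide y mm [1.000e-02 5.941e+01] z 82.32 Frail -1.46 +- 0.26 across -0.03 z 0.04 T [-0.342 -0.097 -0.004] j7 1.86
```

>>> {"method": "carry_out", "body": {
  "commands": [
    {"tx": 0, "ty": 0.001, "tz": 0, "rx": 0, "ry": 0, "rz": 0, "jaw": 0.2},
    {"tx": 0, "ty": 0.002, "tz": 0, "rx": 0, "ry": 0, "rz": 0, "jaw": 0.2},
    {"tx": 0, "ty": 0.002, "tz": 0, "rx": 0, "ry": 0, "rz": 0, "jaw": 0.2}
  ]
}}

```text
time: 8.3
position: [0.5382, 0.0029, 0.0823]
tool_rot: [0.37, -3.119, -0.0]
ft_force: [-0.6, -2.6, 0.0]
grip_width: 0.41
```

Run:
```python
from h import *
avg(4,"t7")
```

```text
t 8.5 slide y mm [ 0.07 61.91] z 82.3 Frail -2.45 +- 0.20 across -2.20 z 0.11 T [-0.525  0.299 -0.026] j7 1.86
```

>>> {"method": "carry_out", "body": {
  "commands": [
    {"tx": 0.0003, "ty": 0.001, "tz": 0, "rx": 0, "ry": 0, "rz": 0, "jaw": 0.2},
    {"tx": 0.0003, "ty": 0.0015, "tz": 0, "rx": 0, "ry": 0, "rz": 0, "jaw": 0.2},
    {"tx": 0.0003, "ty": 0.0015, "tz": 0, "rx": 0, "ry": 0, "rz": 0, "jaw": 0.2}
  ]
}}

```text
time: 8.88
position: [0.5379, 0.0044, 0.0824]
tool_rot: [0.37, -3.12, -0.0]
ft_force: [-0.9, -2.0, -0.5]
grip_width: 0.409
```

Run:
```python
from h import *
avg(4,"t8")
```

```text
t 9.07 slide y mm [ 0.08 63.44] z 82.42 Frail -2.12 +- 0.22 across -2.22 z -0.19 T [-0.559  0.346 -0.019] j7 1.85
```

>>> {"method": "carry_out", "body": {
  "commands": [
    {"tx": 0, "ty": 0.001, "tz": 0, "rx": 0, "ry": 0, "rz": 0, "jaw": 0.2},
    {"tx": 0, "ty": 0.0015, "tz": 0, "rx": 0, "ry": 0, "rz": 0, "jaw": 0.2},
    {"tx": 0, "ty": 0.0015, "tz": 0, "rx": 0, "ry": 0, "rz": 0, "jaw": 0.2}
  ]
}}

```text
time: 9.45
position: [0.5376, 0.0058, 0.0824]
tool_rot: [0.37, -3.12, -0.0]
ft_force: [-2.4, -3.5, -0.6]
grip_width: 0.413
```

Run:
```python
from h import *
avg(4,"t9")
```

```text
t 9.65 slide y mm [ 0.09 64.94] z 82.42 Frail -2.48 +- 0.15 across -2.68 z 0.04 T [-0.591  0.437 -0.033] j7 1.85
```

View pics/t9.png

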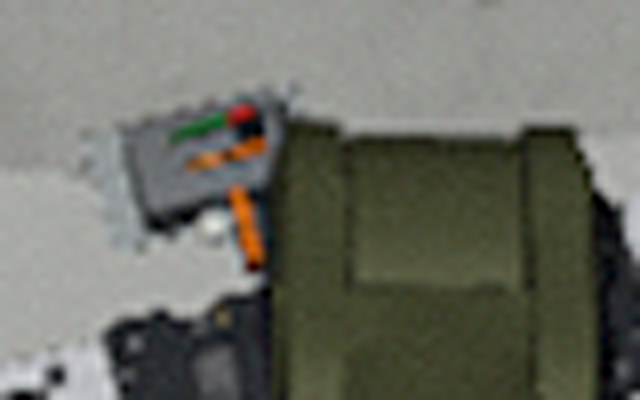

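>>> {"method": "carry_out", "body": {
  "commands": [
    {"tx": 0.0003, "ty": 0.001, "tz": 0, "rx": 0, "ry": 0, "rz": 0, "jaw": 0.2},
    {"tx": 0.0003, "ty": 0.0015, "tz": 0, "rx": 0, "ry": 0, "rz": 0, "jaw": 0.2},
    {"tx": 0.0003, "ty": 0.0015, "tz": 0, "rx": 0, "ry": 0, "rz": 0, "jaw": 0.2}
  ]
}}

```text
time: 10.02
position: [0.5372, 0.0073, 0.0825]
tool_rot: [-0.37, 3.119, 0.0]
ft_force: [-1.0, -2.7, -0.2]
grip_width: 0.405
```

Run:
```python
from h import *
avg(4,"t10")
```

```text
t 10.22 slide y mm [ 0.07 66.46] z 82.53 Frail -2.24 +- 0.08 across -1.72 z 0.13 T [-0.561  0.225  0.001] j7 1.85
```

>>> {"method": "carry_out", "body": {
  "commands": [
    {"tx": 0.0002, "ty": 0.001, "tz": 0, "rx": 0, "ry": 0, "rz": 0, "jaw": 0.2},
    {"tx": 0.0002, "ty": 0.0015, "tz": 0, "rx": 0, "ry": 0, "rz": 0, "jaw": 0.2},
    {"tx": 0.0002, "ty": 0.0015, "tz": 0, "rx": 0, "ry": 0, "rz": 0, "jaw": 0.2}
  ]
}}

```text
time: 10.6
position: [0.5368, 0.0086, 0.0826]
tool_rot: [-0.37, 3.119, -0.0]
ft_force: [0.4, -2.8, 0.2]
grip_width: 0.406
```

Run:
```python
from h import *
avg(4,"t11")
```

```text
t 10.8 slide y mm [5.000e-02 6.778e+01] z 82.61 Frail -2.89 +- 0.35 across -0.23 z 0.03 T [-0.669 -0.15   0.012] j7 1.84
```

>>> {"method": "carry_out", "body": {
  "commands": [
    {"tx": 0, "ty": 0.001, "tz": 0, "rx": 0, "ry": 0, "rz": 0, "jaw": 0.2},
    {"tx": 0, "ty": 0.0015, "tz": 0, "rx": 0, "ry": 0, "rz": 0, "jaw": 0.2},
    {"tx": 0, "ty": 0.0015, "tz": 0, "rx": 0, "ry": 0, "rz": 0, "jaw": 0.2}
  ]
}}

```text
time: 11.18
position: [0.5367, 0.009, 0.0827]
tool_rot: [-0.369, 3.119, -0.002]
ft_force: [2.1, -5.4, 0.4]
grip_width: 0.407
```

Run:
```python
from h import *
avg(4,"t12")
```

```text
t 11.38 slide y mm [4.000e-02 6.826e+01] z 82.71 Frail -5.29 +- 0.32 across 0.85 z -0.24 T [-1.143 -0.377 -0.01 ] j7 1.84
```

View pics/t12.png

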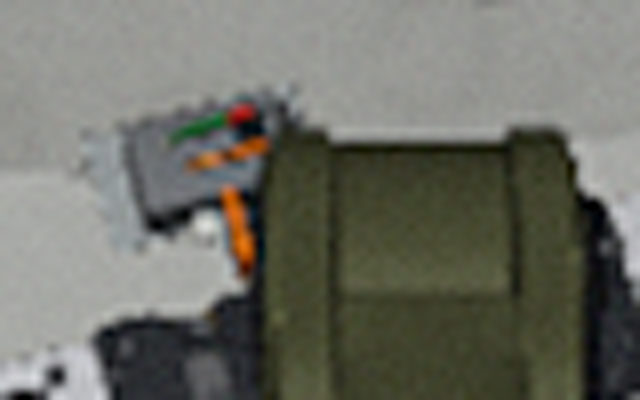

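>>> {"method": "carry_out", "body": {
  "commands": [
    {"tx": 0, "ty": 0.001, "tz": 0, "rx": 0, "ry": 0, "rz": 0, "jaw": 0.2},
    {"tx": 0, "ty": 0.002, "tz": 0, "rx": 0, "ry": 0, "rz": 0, "jaw": 0.2},
    {"tx": 0, "ty": 0.003, "tz": 0, "rx": 0, "ry": 0, "rz": 0, "jaw": 0.2},
    {"tx": 0, "ty": 0.004, "tz": 0, "rx": 0, "ry": 0, "rz": 0, "jaw": 0.2},
    {"tx": 0, "ty": 0.004, "tz": 0, "rx": 0, "ry": 0, "rz": 0, "jaw": 0.2}
  ]
}}

```text
time: 12.0
position: [0.536, 0.0122, 0.0827]
tool_rot: [-0.368, 3.118, -0.003]
ft_force: [1.3, -6.8, -0.8]
grip_width: 0.404
```

Run:
```python
from h import *
avg(4,"t13")
save("scene","s13",(220,110,400,270),4)
```

```text
t 12.2 slide y mm [7.000e-02 7.158e+01] z 82.77 Frail -6.42 +- 0.16 across 0.89 z -0.85 T [-1.386 -0.453  0.02 ] j7 1.83
```

View pics/t13.png

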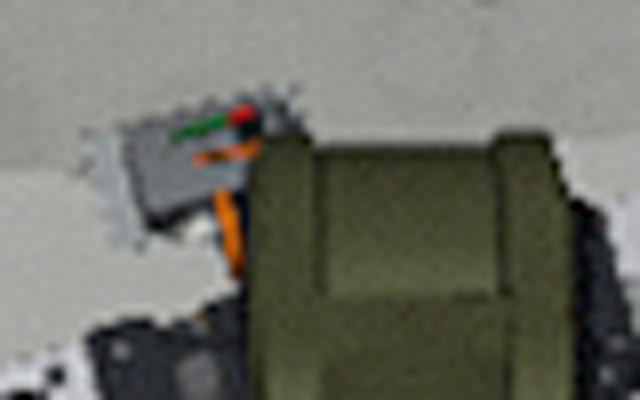

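View pics/s13.png

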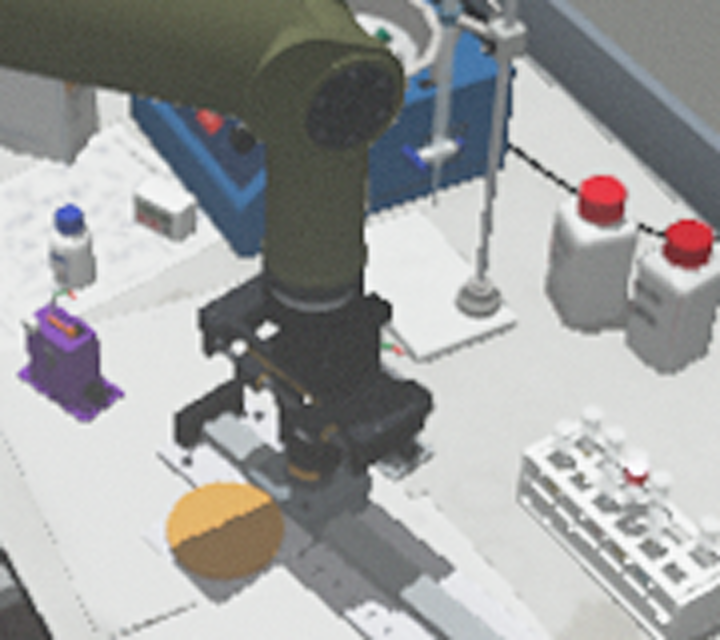

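>>> {"method": "carry_out", "body": {
  "commands": [
    {"tx": 0, "ty": 0.001, "tz": 0, "rx": 0, "ry": 0, "rz": 0, "jaw": 0.2},
    {"tx": 0, "ty": 0.002, "tz": 0, "rx": 0, "ry": 0, "rz": 0, "jaw": 0.2},
    {"tx": 0, "ty": 0.002, "tz": 0, "rx": 0, "ry": 0, "rz": 0, "jaw": 0.2}
  ]
}}

```text
time: 12.62
position: [0.5356, 0.0139, 0.0828]
tool_rot: [-0.368, 3.118, -0.004]
ft_force: [2.9, -7.4, 0.2]
grip_width: 0.401
```

Run:
```python
from h import *
avg(4,"t14")
save("scene","s14",(280,170,340,220),10)
a=cv2.imread("pics/t14.png")
for i in (9,12,13,14):
    a=cv2.imread(f"pics/t{i}.png").astype(int)
    b,g,r=a[...,0],a[...,1],a[...,2]
    m=(r-b>60)&(g>60)&(r-g>30); m[:, :150]=0;m[175:]=0;m[:120]=0
    ys,xs=np.nonzero(m);
    print(i,xs.min(),ys[xs<xs.min()+10].mean(),xs.max(),[ys[(xs>=x)&(xs<x+8)].mean().round(1) if ((xs>=x)&(xs<x+8)).any() else None for x in range(190,262,8)])
# predicted
c=camera_info("top")
def t8(X): p=proj("top",X,c);return ((p-np.array([265,170])+.5)*8-.5).round(1)
inv=lambda q,z:ray("top",((q[0]+.5)/8-.5+265,(q[1]+.5)/8-.5+170),z,c)
tip0=inv((190,164),.085);print("tip0",tip0,slide(tip0))
piv=tip0-.028*YD;print("piv",t8(piv))
for th in (0,.3,.5,.7,.9,1.1,1.3): print(th,t8(piv+.028*(np.cos(th)*YD+np.sin(th)*np.array([0,0,1]))))
```

```text
t 12.82 slide y mm [6.000e-02 7.324e+01] z 82.77 Frail -7.83 +- 0.15 across 0.62 z -0.27 T [-1.542 -0.479  0.002] j7 1.83
9 190 163.60714285714286 265 [np.float64(163.9), np.float64(161.5), np.float64(160.1), np.float64(158.6), np.float64(156.7), np.float64(152.1), np.float64(150.9), np.float64(149.2), np.float64(147.5)]
12 190 163.6103896103896 267 [np.float64(164.0), np.float64(161.4), np.float64(159.9), np.float64(158.4), np.float64(156.2), np.float64(152.3), np.float64(151.0), np.float64(149.0), np.float64(146.7)]
13 194 158.06 257 [np.float64(158.5), np.float64(157.6), np.float64(157.3), np.float64(151.3), np.float64(152.6), np.float64(151.4), np.float64(150.8), np.float64(150.9), np.float64(148.6)]
14 207 152.59615384615384 248 [None, None, np.float64(152.8), np.float64(151.9), np.float64(151.1), np.float64(150.2), np.float64(152.3), np.float64(153.4), None]
tip0 [0.62390442 0.07125459 0.085     ] [0.09944919 0.10812918]
piv [259.5 145.1]
0 [190. 164.]
0.3 [193.2 160.1]
0.5 [198.7 156.7]
0.7 [206.8 152.8]
0.9 [216.9 148.6]
1.1 [228.9 144.2]
1.3 [242.2 139.9]
```

View pics/t14.png

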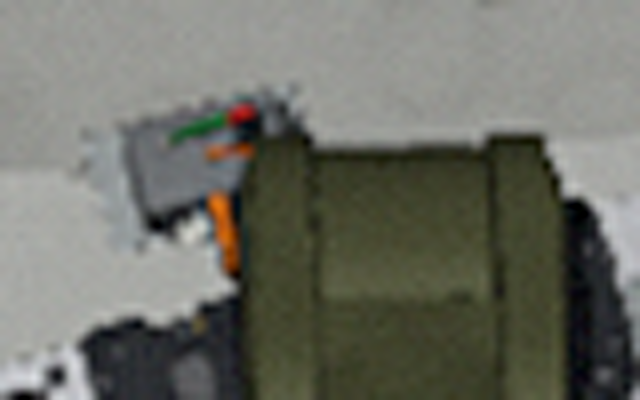

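View pics/s14.png

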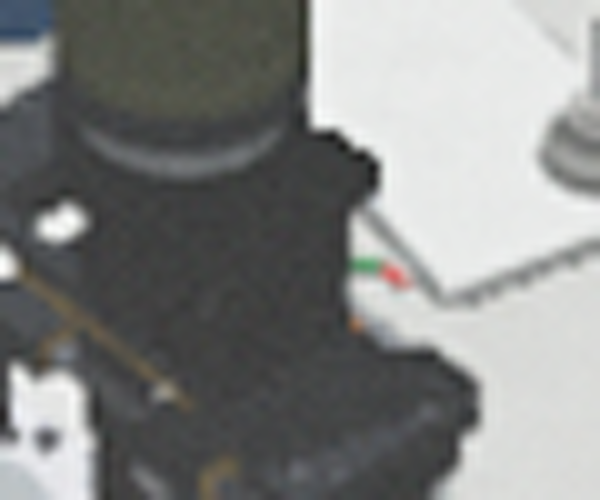

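>>> {"method": "carry_out", "body": {
  "commands": [
    {"tx": 0, "ty": 0.0007, "tz": 0, "rx": 0, "ry": 0, "rz": 0, "jaw": 0.2},
    {"tx": 0, "ty": 0.0012, "tz": 0, "rx": 0, "ry": 0, "rz": 0, "jaw": 0.2},
    {"tx": 0, "ty": 0.0012, "tz": 0, "rx": 0, "ry": 0, "rz": 0, "jaw": 0.2}
  ]
}}

```text
time: 13.25
position: [0.5354, 0.0148, 0.0828]
tool_rot: [-0.368, 3.118, -0.004]
ft_force: [1.8, -7.6, -0.5]
grip_width: 0.404
```

```bash
cat >> h.py <<'E'
def tip(name):
    a=cv2.imread(f"pics/{name}.png").astype(int)
    b,g,r=a[...,0],a[...,1],a[...,2]
    m=(r-b>60)&(g>60)&(r-g>30); m[:, :150]=0;m[175:]=0;m[:120]=0
    ys,xs=np.nonzero(m);print(name,"tip",xs.min(),ys[xs<xs.min()+10].mean().round(1),"| model .5:(198.7,156.7) .7:(206.8,152.8) .9:(216.9,148.6) 1.1:(228.9,144.2)")
E
python3 - <<'E'
from h import *
avg(4,"t15");tip("t15")
save("scene","s15",(280,170,340,220),10)
E
```

```text
t 13.45 slide y mm [7.000e-02 7.415e+01] z 82.8 Frail -7.79 +- 0.11 across 0.32 z -0.42 T [-1.651 -0.491  0.02 ] j7 1.82
t15 tip 220 150.0 | model .5:(198.7,156.7) .7:(206.8,152.8) .9:(216.9,148.6) 1.1:(228.9,144.2)
```

View pics/t15.png

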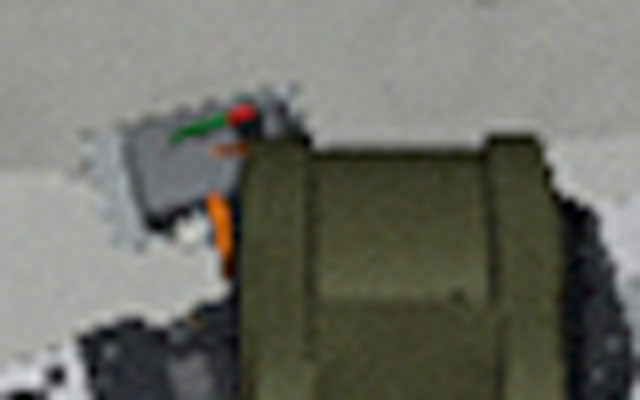

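View pics/s15.png

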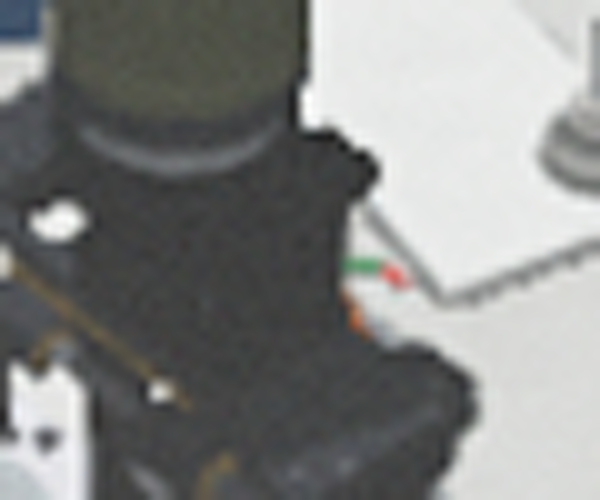

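>>> {"method": "carry_out", "body": {
  "commands": [
    {"tx": 0, "ty": 0, "tz": 0, "rx": 0, "ry": 0, "rz": 0, "jaw": 0.2},
    {"tx": 0, "ty": 0, "tz": 0.001, "rx": 0, "ry": 0, "rz": 0, "jaw": 0.2},
    {"tx": 0, "ty": 0, "tz": 0.003, "rx": 0, "ry": 0, "rz": 0, "jaw": 0.2},
    {"tx": 0, "ty": 0, "tz": 0.005, "rx": 0, "ry": 0, "rz": 0, "jaw": 0.2},
    {"tx": 0, "ty": 0, "tz": 0.006, "rx": 0, "ry": 0, "rz": 0, "jaw": 0.2},
    {"tx": 0, "ty": 0, "tz": 0.006, "rx": 0, "ry": 0, "rz": 0, "jaw": 0.2}
  ],
  "grip_force": 45
}}

```text
time: 14.25
position: [0.5354, 0.0148, 0.0777]
tool_rot: [-0.368, 3.118, -0.004]
ft_force: [-0.6, -7.2, 6.6]
grip_width: 0.401
```

Run:
```python
from h import *
avg(4,"t16");tip("t16")
```

```text
t 14.45 slide y mm [ 0.13 74.16] z 77.72 Frail -7.57 +- 0.28 across -1.79 z 6.38 T [-1.669  0.095  0.015] j7 1.83
t16 tip 220 143.8 | model .5:(198.7,156.7) .7:(206.8,152.8) .9:(216.9,148.6) 1.1:(228.9,144.2)
```

>>> {"method": "carry_out", "body": {
  "commands": [
    {"tx": 0, "ty": 0, "tz": 0.001, "rx": 0, "ry": 0, "rz": 0, "jaw": 0.2},
    {"tx": 0, "ty": 0, "tz": 0.0025, "rx": 0, "ry": 0, "rz": 0, "jaw": 0.2},
    {"tx": 0, "ty": 0, "tz": 0.0038, "rx": 0, "ry": 0, "rz": 0, "jaw": 0.2},
    {"tx": 0, "ty": 0, "tz": 0.0038, "rx": 0, "ry": 0, "rz": 0, "jaw": 0.2},
    {"tx": 0, "ty": 0, "tz": 0.0038, "rx": 0, "ry": 0, "rz": 0, "jaw": 0.2}
  ]
}}

```text
time: 15.08
position: [0.5355, 0.0148, 0.0751]
tool_rot: [-0.368, 3.118, -0.003]
ft_force: [-4.1, -7.9, 14.9]
grip_width: 0.406
```

Run:
```python
from h import *
avg(4,"t17");tip("t17")
```

```text
t 15.28 slide y mm [ 0.19 74.13] z 75.1 Frail -6.84 +- 0.18 across -5.24 z 14.70 T [-1.7    0.826 -0.008] j7 1.83Traceback (most recent call last):
  File "<stdin>", line 2, in <module>
  File "h.py", line 36, in tip
    ys,xs=np.nonzero(m);print(name,"tip",xs.min(),ys[xs<xs.min()+10].mean().round(1),"| model .5:(198.7,156.7) .7:(206.8,152.8) .9:(216.9,148.6) 1.1:(228.9,144.2)")
                                         ~~~~~~^^
    return umr_minimum(a, axis, None, out, keepdims, initial, where)
ValueError: zero-size array to reduction operation minimum which has no identity
```

Run:
```python
import cv2,numpy as np
cv2.imwrite("pics/t1617.png",np.hstack([cv2.imread("pics/t16.png")[:, :400],cv2.imread("pics/t17.png")[:, :400]]))
from h import *
save("scene","s17",(280,170,340,220),10)
```

```text
(no output)
```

View pics/t1617.png

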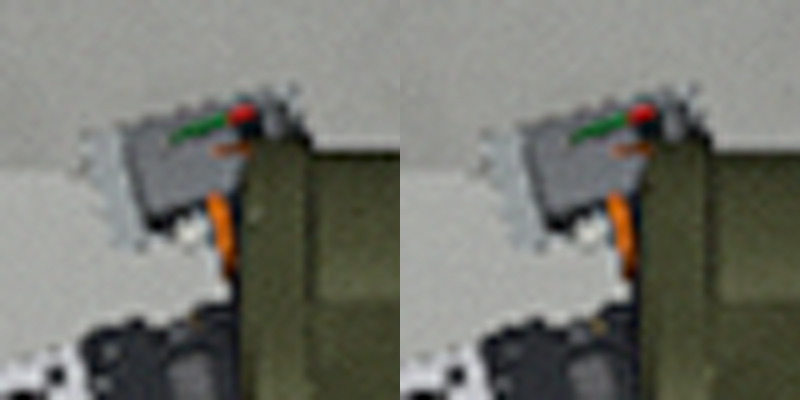

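View pics/s17.png

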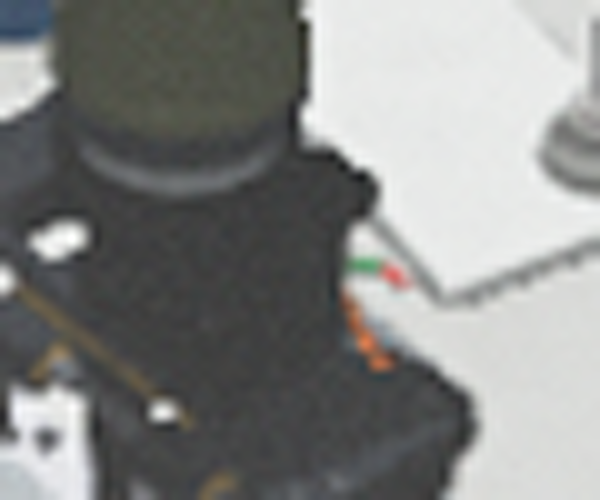

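Run:
```python
from h import *
piv=np.array([0.62390442,0.07125459,0.085])-.028*YD
for th in (0,.6,.8,.9,1.0,1.2):
    p=proj("scene",piv+.028*(np.cos(th)*YD+np.sin(th)*np.array([0,0,1])));p0=proj("scene",piv)
    f=lambda q:((q-np.array([280,170])+.5)*10-.5).round(0)
    d=p-p0;print(th,f(p0),f(p),"slope dy/dx",(d[1]/d[0]).round(2))
```

```text
0 [376. 370.] [317. 325.] slope dy/dx 0.76
0.6 [376. 370.] [329. 299.] slope dy/dx 1.52
0.8 [376. 370.] [338. 296.] slope dy/dx 1.93
0.9 [376. 370.] [342. 295.] slope dy/dx 2.22
1.0 [376. 370.] [347. 295.] slope dy/dx 2.6
1.2 [376. 370.] [358. 297.] slope dy/dx 4.05
```

>>> {"method": "carry_out", "body": {
  "commands": [
    {"tx": 0, "ty": 0.0004, "tz": 0, "rx": 0, "ry": 0, "rz": 0.02, "jaw": 0.2},
    {"tx": 0, "ty": 0.0004, "tz": 0, "rx": 0, "ry": 0, "rz": 0.08, "jaw": 0.2},
    {"tx": 0, "ty": 0.0004, "tz": 0, "rx": 0, "ry": 0, "rz": 0.16, "jaw": 0.2},
    {"tx": 0, "ty": 0.0004, "tz": 0, "rx": 0, "ry": 0, "rz": 0.24, "jaw": 0.2},
    {"tx": 0, "ty": 0.0004, "tz": 0, "rx": 0, "ry": 0, "rz": 0.3, "jaw": 0.2},
    {"tx": 0, "ty": 0.0004, "tz": 0, "rx": 0, "ry": 0, "rz": 0.3, "jaw": 0.2}
  ]
}}

```text
time: 16.08
position: [0.5355, 0.0149, 0.0751]
tool_rot: [0.103, 3.138, -0.003]
ft_force: [-3.9, -9.0, 15.1]
grip_width: 0.4
```

Run:
```python
from h import *
avg(4,"t18");save("wrist","w18");save("scene","s18",(280,170,340,220),10)
```

```text
t 16.27 slide y mm [ 0.23 74.22] z 75.11 Frail -7.25 +- 0.22 across -5.20 z 14.57 T [-1.884  0.772  0.016] j7 1.54
```

View pics/w18.png

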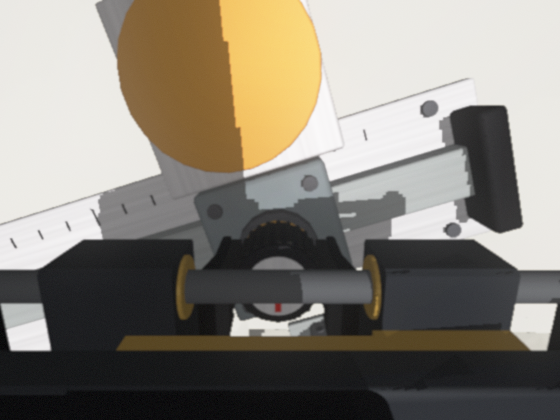

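View pics/s18.png

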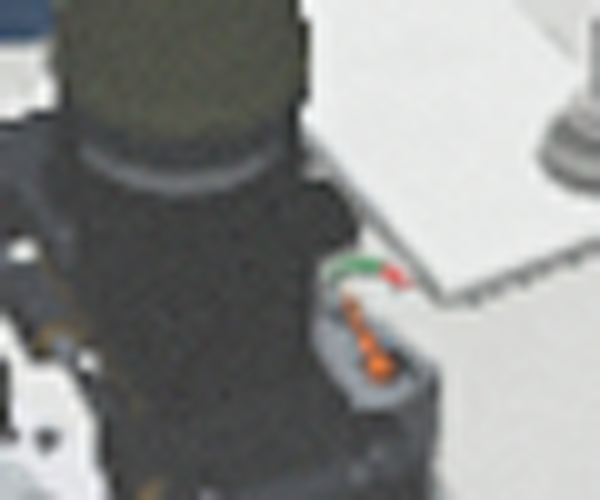

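Run:
```python
from h import *
f=lambda q:((q-np.array([280,170])+.5)*10-.5).round(0)
piv=np.array([0.62390442,0.07125459,0.085])-.028*YD
# shift pivot to match seen pivot (380,367)
d=np.array([380,367])-f(proj("scene",piv));print("off",d)
for r,dx in((.028,0),(.028,.006),(.033,.0),(.033,.004),(.033,.008)):
  print(r,dx,[tuple(f(proj("scene",piv+dx*XD+r*(np.cos(th)*YD+np.sin(th)*np.array([0,0,1]))))+d) for th in (.5,.7,.875,1.05,1.25,1.5)])
save("scene","s18b",(306,188,326,212),30)
```

```text
off [ 4. -3.]
0.028 0 [(np.float64(330.0), np.float64(299.0)), (np.float64(337.0), np.float64(294.0)), (np.float64(345.0), np.float64(292.0)), (np.float64(354.0), np.float64(292.0)), (np.float64(365.0), np.float64(295.0)), (np.float64(380.0), np.float64(304.0))]
0.028 0.006 [(np.float64(343.0), np.float64(291.0)), (np.float64(350.0), np.float64(286.0)), (np.float64(358.0), np.float64(284.0)), (np.float64(367.0), np.float64(284.0)), (np.float64(378.0), np.float64(287.0)), (np.float64(393.0), np.float64(295.0))]
0.033 0.0 [(np.float64(321.0), np.float64(287.0)), (np.float64(330.0), np.float64(281.0)), (np.float64(339.0), np.float64(279.0)), (np.float64(349.0), np.float64(279.0)), (np.float64(362.0), np.float64(283.0)), (np.float64(380.0), np.float64(292.0))]
0.033 0.004 [(np.float64(330.0), np.float64(281.0)), (np.float64(338.0), np.float64(275.0)), (np.float64(347.0), np.float64(273.0)), (np.float64(358.0), np.float64(273.0)), (np.float64(371.0), np.float64(277.0)), (np.float64(389.0), np.float64(286.0))]
0.033 0.008 [(np.float64(339.0), np.float64(276.0)), (np.float64(347.0), np.float64(270.0)), (np.float64(356.0), np.float64(267.0)), (np.float64(367.0), np.float64(268.0)), (np.float64(380.0), np.float64(271.0)), (np.float64(398.0), np.float64(281.0))]
```

View pics/s18b.png

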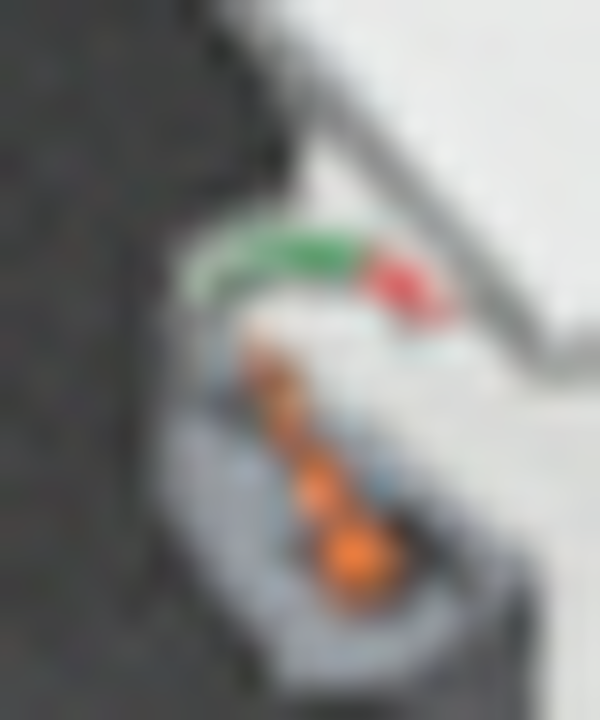

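>>> {"method": "carry_out", "body": {
  "commands": [
    {"tx": 0, "ty": 0, "tz": 0.0008, "rx": 0, "ry": 0, "rz": 0, "jaw": 0.2},
    {"tx": 0, "ty": 0, "tz": 0.0008, "rx": 0, "ry": 0, "rz": 0.08, "jaw": 0.2},
    {"tx": 0, "ty": 0, "tz": 0.0008, "rx": 0, "ry": 0, "rz": 0.16, "jaw": 0.2},
    {"tx": 0, "ty": 0, "tz": 0.0008, "rx": 0, "ry": 0, "rz": 0.24, "jaw": 0.2}
  ]
}}

```text
time: 16.92
position: [0.5355, 0.0149, 0.0745]
tool_rot: [0.481, 3.102, -0.002]
ft_force: [-3.5, -7.6, 16.3]
grip_width: 0.405
```

Run:
```python
from h import *
st();avg(4,"t19");save("scene","s19",(280,170,340,220),10)
```

```text
t 16.93 pos [0.5355 0.0149 0.0745] slide [0.0002 0.0743] F [-3.46 -7.56 16.26] T [-1.85   0.967  0.098] g 0.405 j [-0.59  0.22  0.57  1.93 -0.14  1.03  1.3 ] rot [ 4.810e-01  3.102e+00 -2.000e-03]
F along rail -6.52 across -5.15
t 17.12 slide y mm [ 0.26 74.3 ] z 74.52 Frail -6.95 +- 0.19 across -5.81 z 16.30 T [-1.879  0.95   0.016] j7 1.31
```

View pics/s19.png

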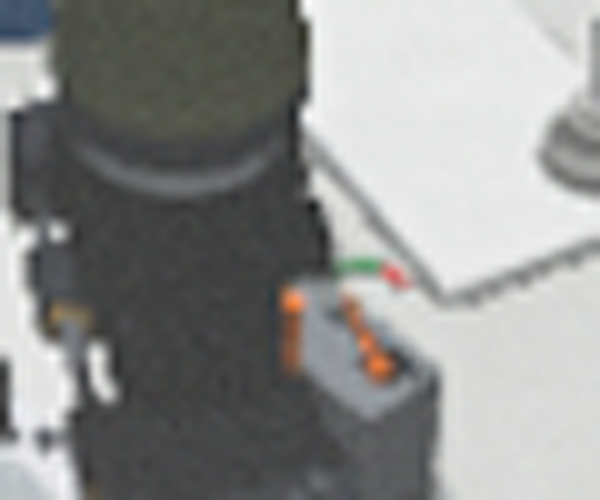

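>>> {"method": "carry_out", "body": {
  "commands": [
    {"tx": 0, "ty": 0, "tz": 0, "rx": 0, "ry": 0, "rz": 0.08, "jaw": 0.2},
    {"tx": 0, "ty": 0, "tz": 0, "rx": 0, "ry": 0, "rz": 0.16, "jaw": 0.2},
    {"tx": 0, "ty": 0, "tz": 0, "rx": 0, "ry": 0, "rz": 0.24, "jaw": 0.2},
    {"tx": 0, "ty": 0, "tz": 0, "rx": 0, "ry": 0, "rz": 0.32, "jaw": 0.2},
    {"tx": 0, "ty": 0, "tz": 0, "rx": 0, "ry": 0, "rz": 0.4, "jaw": 0.2}
  ]
}}

```text
time: 17.8
position: [0.5355, 0.015, 0.0745]
tool_rot: [1.088, 2.945, -0.001]
ft_force: [-3.1, -9.2, 16.9]
grip_width: 0.404
```

Run:
```python
from h import *
st();avg(3,"t20")
```

```text
t 17.8 pos [0.5355 0.015  0.0745] slide [0.0003 0.0744] F [-3.1  -9.17 16.93] T [-1.877  0.948  0.071] g 0.404 j [-0.64  0.23  0.63  1.93 -0.16  1.03  0.92] rot [ 1.088e+00  2.945e+00 -1.000e-03]
F along rail -8.17 across -5.17
t 17.95 slide y mm [ 0.33 74.36] z 74.51 Frail -6.40 +- 0.06 across -5.58 z 16.08 T [-1.86   0.94   0.036] j7 0.92
```

>>> {"method": "carry_out", "body": {
  "commands": [
    {"tx": 0, "ty": 0, "tz": 0, "rx": 0, "ry": 0, "rz": 0.06, "jaw": 0.2},
    {"tx": 0, "ty": 0, "tz": 0, "rx": 0, "ry": 0, "rz": 0.12, "jaw": 0.2},
    {"tx": 0, "ty": 0, "tz": 0, "rx": 0, "ry": 0, "rz": 0.18, "jaw": 0.2}
  ]
}}

```text
time: 18.32
position: [0.5356, 0.0151, 0.0745]
tool_rot: [1.347, 2.835, -0.001]
ft_force: [-3.9, -8.0, 17.1]
grip_width: 0.408
```

Run:
```python
from h import *
st();avg(3,"t21");save("scene","s21",(280,170,340,220),10);save("wrist","w21")
```

```text
t 18.32 pos [0.5356 0.0151 0.0745] slide [0.0004 0.0744] F [-3.94 -8.04 17.08] T [-1.838  0.981  0.075] g 0.408 j [-0.66  0.23  0.65  1.93 -0.16  1.03  0.75] rot [ 1.347e+00  2.835e+00 -1.000e-03]
F along rail -6.88 across -5.73
t 18.48 slide y mm [ 0.35 74.4 ] z 74.49 Frail -6.81 +- 0.05 across -5.82 z 16.82 T [-1.869  0.946  0.01 ] j7 0.75
```

View pics/s21.png

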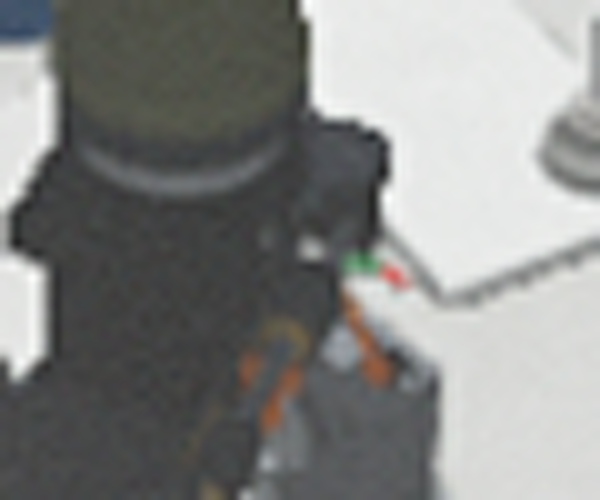

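View pics/w21.png

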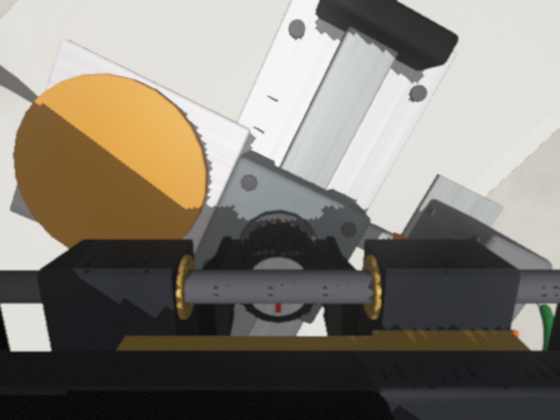

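>>> {"method": "carry_out", "body": {
  "commands": [
    {"tx": 0, "ty": 0, "tz": 0, "rx": 0, "ry": 0, "rz": 0.08, "jaw": 0.2},
    {"tx": 0, "ty": 0, "tz": 0, "rx": 0, "ry": 0, "rz": 0.16, "jaw": 0.2},
    {"tx": 0, "ty": 0, "tz": 0, "rx": 0, "ry": 0, "rz": 0.24, "jaw": 0.2}
  ]
}}

```text
time: 18.95
position: [0.5356, 0.0151, 0.0745]
tool_rot: [1.677, 2.653, -0.0]
ft_force: [-3.5, -8.4, 15.9]
grip_width: 0.401
```

Run:
```python
from h import *
st();avg(3,"t22")
```

```text
t 18.95 pos [0.5356 0.0151 0.0745] slide [0.0004 0.0744] F [-3.53 -8.41 15.88] T [-1.834  0.998  0.093] g 0.401 j [-0.69  0.24  0.69  1.93 -0.17  1.03  0.52] rot [ 1.677  2.653 -0.   ]
F along rail -7.34 across -5.42
t 19.1 slide y mm [ 0.43 74.44] z 74.46 Frail -6.55 +- 0.17 across -5.87 z 16.53 T [-1.85   0.926 -0.026] j7 0.52
```

>>> {"method": "carry_out", "body": {
  "commands": [
    {"tx": 0, "ty": 0, "tz": 0, "rx": 0, "ry": 0, "rz": 0.08, "jaw": 0.2},
    {"tx": 0, "ty": 0, "tz": 0, "rx": 0, "ry": 0, "rz": 0.16, "jaw": 0.2},
    {"tx": 0, "ty": 0, "tz": 0, "rx": 0, "ry": 0, "rz": 0.24, "jaw": 0.2}
  ]
}}

```text
time: 19.48
position: [0.5357, 0.0151, 0.0745]
tool_rot: [1.983, 2.433, 0.001]
ft_force: [-3.7, -7.7, 16.7]
grip_width: 0.407
```

Run:
```python
from h import *
st();avg(3,"t23");save("wrist","w23")
```

```text
t 19.48 pos [0.5357 0.0151 0.0745] slide [0.0005 0.0744] F [-3.72 -7.75 16.65] T [-1.841  0.899  0.137] g 0.407 j [-0.72  0.24  0.72  1.93 -0.19  1.03  0.29] rot [1.983e+00 2.433e+00 1.000e-03]
F along rail -6.65 across -5.45
t 19.62 slide y mm [ 0.5  74.43] z 74.47 Frail -6.38 +- 0.27 across -5.06 z 16.55 T [-1.837  0.957 -0.067] j7 0.29
```

View pics/w23.png

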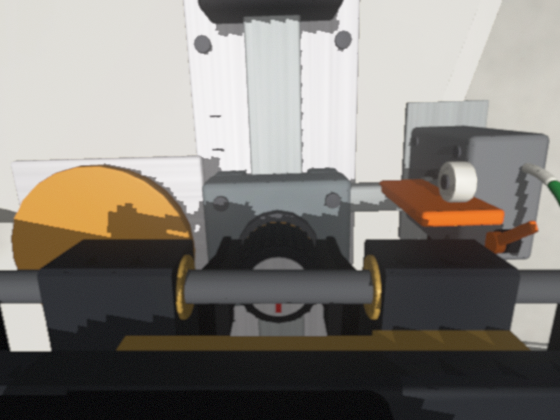

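>>> {"method": "carry_out", "body": {
  "commands": [
    {"tx": -0.0005, "ty": 0, "tz": 0, "rx": 0, "ry": 0, "rz": 0, "jaw": 0.2},
    {"tx": -0.001, "ty": 0, "tz": 0, "rx": 0, "ry": 0, "rz": 0, "jaw": 0.2},
    {"tx": -0.0015, "ty": 0, "tz": 0, "rx": 0, "ry": 0, "rz": 0, "jaw": 0.2},
    {"tx": -0.0015, "ty": 0, "tz": 0, "rx": 0, "ry": 0, "rz": 0, "jaw": 0.2}
  ]
}}

```text
time: 20.18
position: [0.5358, 0.015, 0.0744]
tool_rot: [1.98, 2.437, 0.002]
ft_force: [-3.7, -5.0, 16.8]
grip_width: 0.403
```

Run:
```python
from h import *
avg(4,"t24")
```

```text
t 20.38 slide y mm [ 0.51 74.24] z 74.42 Frail -4.34 +- 0.17 across -5.62 z 16.70 T [-1.326  1.068 -0.039] j7 0.29
```

>>> {"method": "carry_out", "body": {
  "commands": [
    {"tx": -0.0005, "ty": 0, "tz": 0, "rx": 0, "ry": 0, "rz": 0, "jaw": 0.2},
    {"tx": -0.001, "ty": 0, "tz": 0, "rx": 0, "ry": 0, "rz": 0, "jaw": 0.2},
    {"tx": -0.0015, "ty": 0, "tz": 0, "rx": 0, "ry": 0, "rz": 0, "jaw": 0.2},
    {"tx": -0.0015, "ty": 0, "tz": 0, "rx": 0, "ry": 0, "rz": 0, "jaw": 0.2}
  ]
}}

```text
time: 20.88
position: [0.5358, 0.0148, 0.0744]
tool_rot: [-1.98, -2.439, -0.003]
ft_force: [-5.0, -2.7, 17.3]
grip_width: 0.4
```

Run:
```python
from h import *
avg(4,"t25")
```

```text
t 21.07 slide y mm [ 0.5  74.09] z 74.38 Frail -1.97 +- 0.14 across -5.60 z 17.11 T [-0.778  1.206 -0.043] j7 0.29
```

>>> {"method": "carry_out", "body": {
  "commands": [
    {"tx": -0.0006, "ty": -0.0005, "tz": 0, "rx": 0, "ry": 0, "rz": 0, "jaw": 0.2},
    {"tx": -0.0012, "ty": -0.0008, "tz": 0, "rx": 0, "ry": 0, "rz": 0, "jaw": 0.2},
    {"tx": -0.0012, "ty": -0.0008, "tz": -0.003, "rx": 0, "ry": 0, "rz": 0, "jaw": 0.2},
    {"tx": -0.0012, "ty": -0.0005, "tz": -0.006, "rx": 0, "ry": 0, "rz": 0, "jaw": 0.2},
    {"tx": -0.0012, "ty": -0.0003, "tz": -0.009, "rx": 0, "ry": 0, "rz": 0, "jaw": 0.2},
    {"tx": -0.0012, "ty": 0, "tz": -0.0102, "rx": 0, "ry": 0, "rz": 0, "jaw": 0.2},
    {"tx": -0.0012, "ty": 0, "tz": -0.0102, "rx": 0, "ry": 0, "rz": 0, "jaw": 0.2}
  ]
}}

```text
time: 21.95
position: [0.5357, 0.0146, 0.0821]
tool_rot: [-1.979, -2.44, -0.003]
ft_force: [2.9, 1.7, 0.0]
grip_width: 0.402
```

Run:
```python
from h import *
avg(4,"t26");save("scene","s26",(280,170,340,220),10);save("wrist","w26")
```

```text
t 22.15 slide y mm [ 0.33 73.77] z 82.08 Frail 2.03 +- 0.16 across 4.15 z 0.47 T [ 0.606 -0.73   0.011] j7 0.29
```

View pics/w26.png

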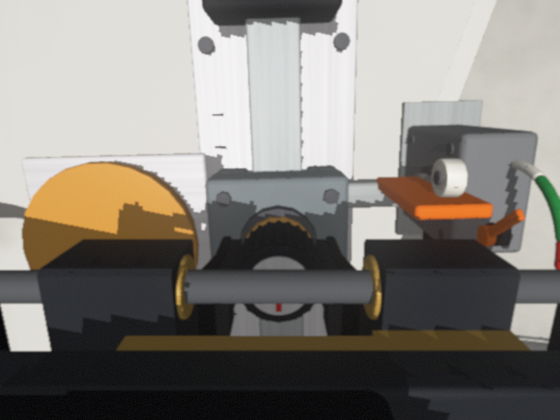

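View pics/s26.png

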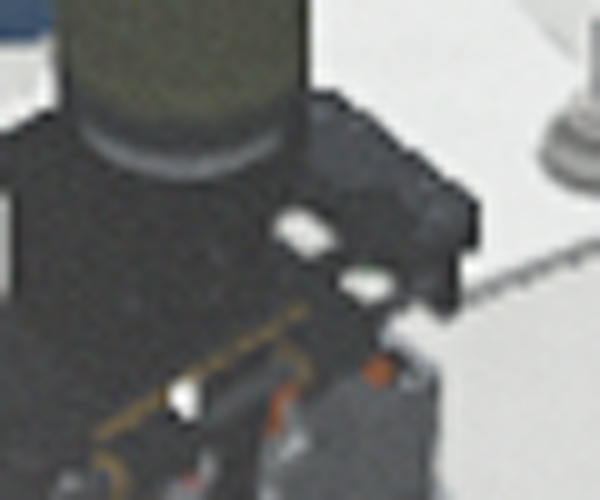

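>>> {"method": "carry_out", "body": {
  "commands": [
    {"tx": 0.0008, "ty": 0.0008, "tz": 0, "rx": 0, "ry": 0, "rz": 0, "jaw": 0.2},
    {"tx": 0.0008, "ty": 0.0008, "tz": 0, "rx": 0, "ry": 0, "rz": 0, "jaw": 0.2},
    {"tx": 0.0008, "ty": 0.0008, "tz": 0, "rx": 0, "ry": 0, "rz": 0, "jaw": 0.65},
    {"tx": 0.0008, "ty": 0.0008, "tz": 0, "rx": 0, "ry": 0, "rz": 0, "jaw": 0.65},
    {"tx": 0.0008, "ty": 0.0008, "tz": 0, "rx": 0, "ry": 0, "rz": 0, "jaw": 0.65},
    {"tx": 0.0008, "ty": 0.0008, "tz": 0, "rx": 0, "ry": 0, "rz": 0, "jaw": 0.65},
    {"tx": 0.0008, "ty": 0.0008, "tz": 0, "rx": 0, "ry": 0, "rz": 0, "jaw": 0.65}
  ]
}}

```text
time: 23.12
position: [0.5357, 0.0141, 0.082]
tool_rot: [-1.98, -2.439, 0.0]
ft_force: [0.2, -0.2, 0.1]
grip_width: 0.643
```

Run:
```python
from h import *
avg(4,"t27");save("wrist","w27");st()
```

```text
t 23.32 slide y mm [ 0.37 73.52] z 82.07 Frail -0.30 +- 0.15 across -0.49 z 0.40 T [-0.063  0.023 -0.008] j7 0.29
t 23.38 pos [0.5359 0.0143 0.0821] slide [0.0004 0.0735] F [0.91 1.29 0.05] T [-0.111  0.007 -0.032] g 0.65 j [-0.72  0.24  0.73  1.92 -0.18  1.05  0.29] rot [1.98  2.439 0.   ]
F along rail 1.04 across 1.19
```

View pics/w27.png

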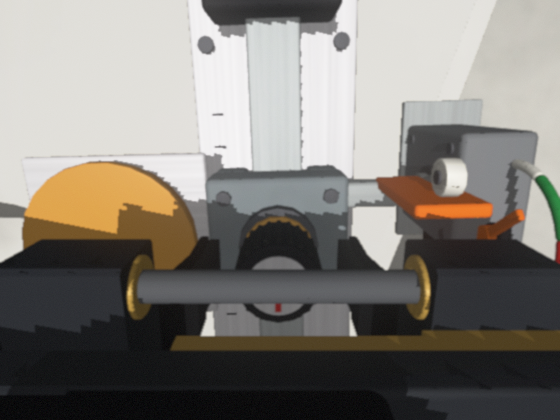

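>>> {"method": "carry_out", "body": {
  "commands": [
    {"tx": 0, "ty": 0, "tz": -0.01, "rx": 0, "ry": 0, "rz": 0, "jaw": 0.65},
    {"tx": 0, "ty": 0, "tz": -0.025, "rx": 0, "ry": 0, "rz": 0, "jaw": 0.65},
    {"tx": 0, "ty": 0, "tz": -0.045, "rx": 0, "ry": 0, "rz": 0, "jaw": 0.65},
    {"tx": 0, "ty": 0, "tz": -0.07, "rx": 0, "ry": 0, "rz": 0, "jaw": 0.65},
    {"tx": -0.03, "ty": 0, "tz": -0.1, "rx": 0, "ry": 0, "rz": 0, "jaw": 0.65},
    {"tx": -0.07, "ty": -0.01, "tz": -0.125, "rx": 0, "ry": 0, "rz": 0, "jaw": 0.65},
    {"tx": -0.11, "ty": -0.02, "tz": -0.14, "rx": 0, "ry": 0, "rz": 0, "jaw": 0.65},
    {"tx": -0.15, "ty": -0.03, "tz": -0.15, "rx": 0, "ry": 0, "rz": 0, "jaw": 0.65},
    {"tx": -0.17, "ty": -0.03, "tz": -0.15, "rx": 0, "ry": 0, "rz": 0, "jaw": 0.65},
    {"tx": -0.17, "ty": -0.03, "tz": -0.15, "rx": 0, "ry": 0, "rz": 0, "jaw": 0.65}
  ]
}}

```text
time: 24.62
position: [0.5413, -0.1603, 0.2333]
tool_rot: [1.984, 2.434, 0.001]
ft_force: [-0.2, 0.4, -0.1]
grip_width: 0.652
```

Run:
```python
from h import *
st();avg(1,"t28");save("scene","s28");save("scene","s28z",(280,170,340,220),10);save("wrist","w28");save("top","t28f")
```

```text
t 24.62 pos [ 0.5413 -0.1603  0.2333] slide [-0.0355 -0.0974] F [-0.19  0.43 -0.12] T [-0.055  0.053  0.02 ] g 0.652 j [-0.54  0.17  0.88  1.68 -0.13  1.35  0.56] rot [1.984e+00 2.434e+00 1.000e-03]
F along rail 0.46 across -0.08
t 24.68 slide y mm [-34.93 -95.59] z 232.78 Frail 0.33 +- 0.00 across 0.25 z 0.93 T [-0.01   0.036  0.013] j7 0.56
```

View pics/s28z.png

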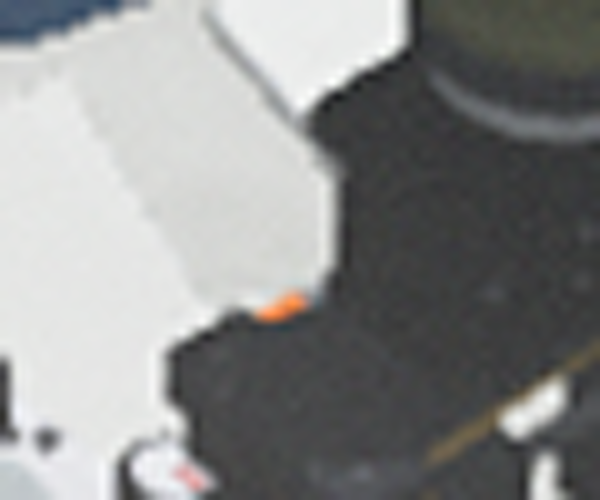

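View pics/t28f.png

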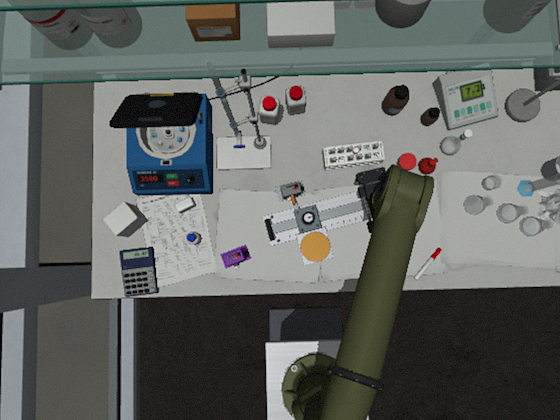

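View pics/t28.png

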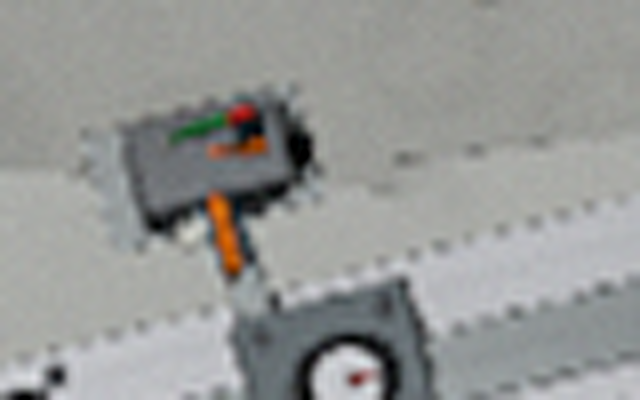

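>>> {"method": "carry_out", "body": {
  "commands": [
    {"tx": 0.0, "ty": -0.02, "tz": -0.02, "rx": 0, "ry": 0, "rz": 0, "jaw": 0.65},
    {"tx": 0.03, "ty": -0.04, "tz": -0.04, "rx": 0, "ry": 0, "rz": 0, "jaw": 0.65},
    {"tx": 0.075, "ty": -0.045, "tz": -0.06, "rx": 0, "ry": 0, "rz": 0, "jaw": 0.65},
    {"tx": 0.12, "ty": -0.045, "tz": -0.07, "rx": 0, "ry": 0, "rz": 0, "jaw": 0.65},
    {"tx": 0.17, "ty": -0.045, "tz": -0.07, "rx": 0, "ry": 0, "rz": 0, "jaw": 0.65},
    {"tx": 0.22, "ty": -0.045, "tz": -0.07, "rx": 0, "ry": 0, "rz": 0, "jaw": 0.65},
    {"tx": 0.27, "ty": -0.045, "tz": -0.07, "rx": 0, "ry": 0, "rz": 0, "jaw": 0.65},
    {"tx": 0.32, "ty": -0.04, "tz": -0.07, "rx": 0, "ry": 0, "rz": 0, "jaw": 0.65},
    {"tx": 0.37, "ty": -0.03, "tz": -0.07, "rx": 0, "ry": 0, "rz": 0, "jaw": 0.65},
    {"tx": 0.41, "ty": -0.026, "tz": -0.07, "rx": 0, "ry": 0, "rz": 0, "jaw": 0.65},
    {"tx": 0.424, "ty": -0.026, "tz": -0.07, "rx": 0, "ry": 0, "rz": 0, "jaw": 0.65},
    {"tx": 0.424, "ty": -0.026, "tz": -0.07, "rx": 0, "ry": 0, "rz": 0, "jaw": 0.65}
  ]
}}

```text
time: 26.38
position: [0.4284, 0.2516, 0.3019]
tool_rot: [1.977, 2.441, -0.001]
ft_force: [0.1, -0.1, 0.7]
grip_width: 0.651
```

Run:
```python
from h import *
st();save("scene","s29z",(306,188,326,212),30);save("scene","s29");save("top","t29f")
```

```text
t 26.38 pos [0.4284 0.2516 0.3019] slide [-0.048   0.3295] F [ 0.05 -0.1   0.69] T [-0.127  0.071  0.02 ] g 0.651 j [-0.96 -0.05  0.36  1.7   0.02  1.48 -0.39] rot [ 1.977e+00  2.441e+00 -1.000e-03]
F along rail -0.11 across 0.03
```

View pics/s29z.png

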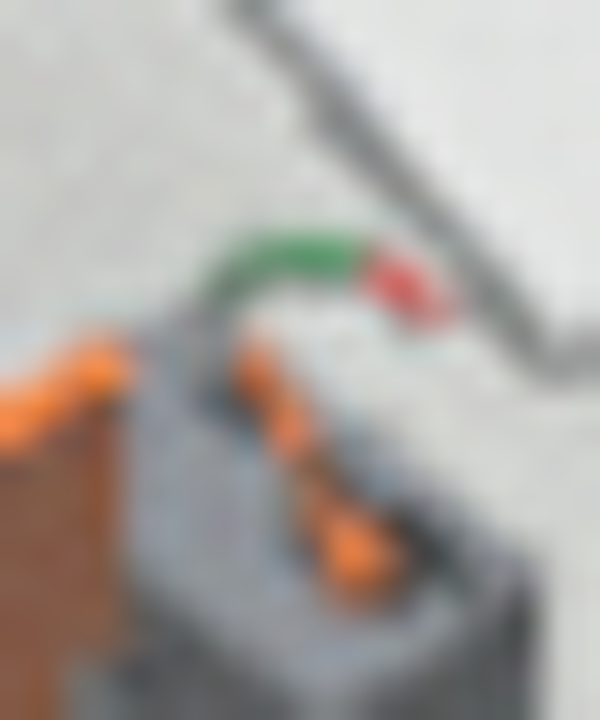

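View pics/s29.png

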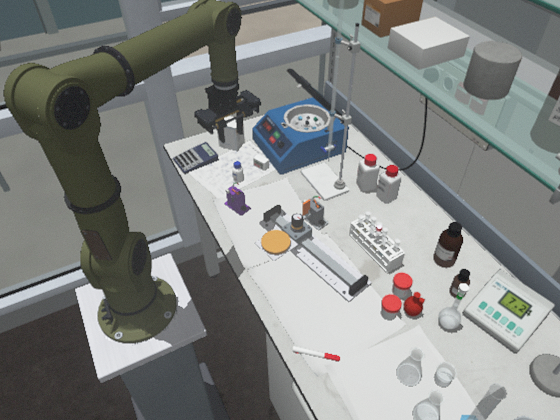

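Run:
```python
from h import *
for i in range(10): get_image("scene")
save("scene","s30z",(306,188,326,212),30)
im=get_image("top")
a=cv2.imread("pics/top0.png").astype(int);b=im[...,::-1].astype(int)
d=cv2.medianBlur((np.abs(a-b).max(2)>50).astype(np.uint8)*255,3)
n,_,s,c=cv2.connectedComponentsWithStats(d)
for i in range(1,n):
    if s[i,4]>6: print(s[i])
A=cv2.imread("pics/s29z.png").astype(int);B=cv2.imread("pics/s30z.png").astype(int)
print("max smoothed diff",cv2.blur(np.abs(A-B).max(2).astype(np.float32),(15,15)).max())
st()
```

```text
[328 184   7  11  46]
[288 194   9  11  49]
[ 331  195   37   56 1134]
[294 205  28  29 464]
[ 135  213  232  207 9072]
[263 215  24  31 233]
[301 232  29  30 681]
[235 250   9  11  53]
[140 279  15  13  90]
[287 282  37  11 315]
[113 284  15  15 140]
[139 287   7   3  14]
[   0  306  134  114 4541]
[ 95 321   6   4  11]
[270 326  10  14  45]
[121 328   4   8  21]
[308 358   4   4  10]
[306 362   4   3   8]
[288 390   4   2   7]
[345 394   4   5  10]
[108 401   8  17  72]
[351 402   3   3   7]
[346 407   9  13  61]
max smoothed diff 9.026667
t 27.12 pos [0.4288 0.2513 0.3021] slide [-0.0476  0.3292] F [0.32 0.09 0.35] T [-0.084  0.054  0.032] g 0.645 j [-0.96 -0.05  0.36  1.7   0.02  1.48 -0.39] rot [ 1.98   2.439 -0.   ]
F along rail 0.01 across 0.34
```

View pics/s30z.png

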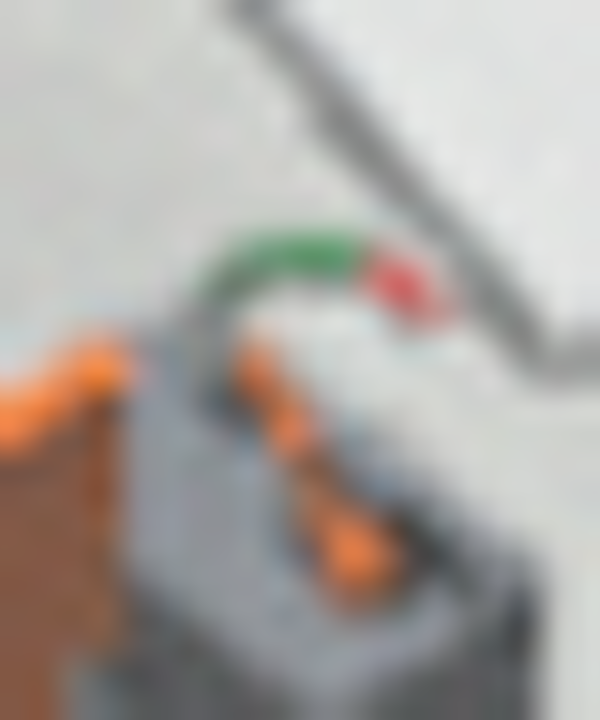

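View pics/t29f.png

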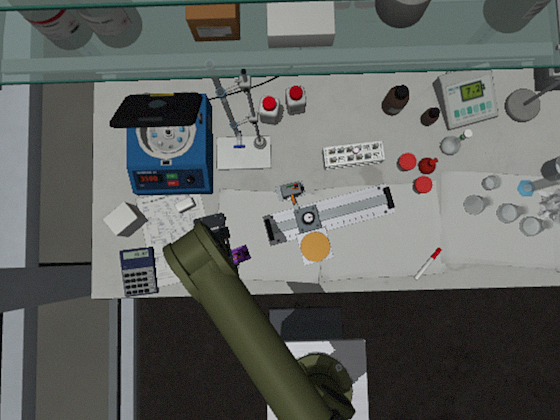

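The pointer holds still in the green at about 0.75 to 0.8 rad, nothing else has moved, and the gripper is clear. I'm handing it in.

Run:
```python
from bench import ctrl
print(ctrl.close_job())
```

```text
the job is handed in; nothing more can be done
None
```

The carriage is clamped with the switch tripped and the pointer in the green. I handed the job in at about 27 s of the 64 s allowed.

- **Slide:** I held the carriage by its knob and slid it along the rail. The resistance jumped by about 3 N at the plunger, at roughly 68 mm of carriage position. I stopped near 74.3 mm, with the pointer at about 0.88 rad by the camera, the middle of the green.
- **Clamp:** I pressed the knob about 8 mm down (about 16.5 N) and turned it 1.6 rad clockwise. Taking the push off before lifting, the carriage barely moved, so the clamp was holding. I then let the knob up, opened the jaws and moved clear.
- **Last checks:** After release the pointer stood at about 0.75–0.8 rad in both the scene and top views. It stayed there through a second look about 0.7 s later. The other items looked unmoved in the top picture; the arm hid part of the purple look-alike there, but the scene view shows it standing.
- **Disagreements:**
  - Estimates of the held pointer angle ran from 0.75 (scene view) to 0.95 (from force and travel).
  - I saw no clear torque stop when turning, so I could not read the screw angle directly. The pointer settled back about 0.1 rad, which points to roughly 1.0 or a little more, above the tight limit of 0.9.

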